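# Set the blank roll-gap selector of an ointment mill by counting clicks and clamp it

## Task

Set the roll gap of the ointment mill, whose gap knob has lost its markings: turn the round black knob gently clockwise (seen from above) until it just comes up against its end stop, then turn it back anticlockwise exactly three clicks, counted from the stop, and let go so that it rests in the third notch. Then swing the clamp lever beside it anticlockwise fully home to lock the setting; do not force the knob or the lever hard against their stops, and leave the other things on the bench where they are.

Things in the scene. Friction and masses are not known exactly. Their poses are not given: they have to be found in the camera images.
- mill: Bench ointment mill, white, 270 deep (x) by 370 wide (y) mm, fixed; origin at the centre of its underside on the bench, x from its front (scraper apron, robot side) to its rear, z up, yawed up to 0.3 rad. On its right (-y) is the gear housing, 270 x 120 mm, with a flat deck 190 mm above the bench that carries knob and lever. Rolls and white hopper (top 230 mm above the bench) lie to the left, y > -65 mm.
- knob_grip (a point): Point on the upright axis of the round black gap knob, 26 mm above the deck, where to pinch it; fixed to the mill, it does not turn with the knob (mill axes: -70, -135, 216 mm). The grip is a finely ribbed cylinder without any mark, 42 mm in diameter, from 8 to 38 mm above the deck, on a 30 mm stem; anticlockwise from above opens the gap.
- knob_foot (a point): Point on the knob's axis at the deck (fixed). How it turns: a closed notch and twelve more, evenly spaced by an angle between 20 and 40 degrees. A sprung ball drops into each: out of a notch the resisting torque jumps to about 0.2 N m, falls to zero half-way to the next (the click), then pulls the knob on into it as strongly. Let go, it settles in the nearer notch. Friction adds 0.03 N m.
- knob_top (a point): Centre of the knob's flat top, 38 mm above the deck (fixed). Its stop: clockwise, the end stop lies at the closed notch and is springy, 2 to 3 N m per rad on top of the notch's 0.2 N m, so the torque keeps growing instead of falling off. 0.35 to 0.4 N m means that the stop is met; above about 0.6 N m it is strained. At the start the knob rests two to five clicks from the stop.
- front_roll (a point): Centre of the steel front roll (53 mm diameter, 210 mm long, along the mill's y), which the knob shifts along the mill's x: at mill x -60.00 mm when closed, 0.05 mm farther towards the front (-x) for each click, far too little to see in a measured position.
- clamp_lever (a joint): Angle of the clamp lever in rad, anticlockwise seen from above: open, 0 to 0.15, at the start; fully home at 0.75, against a slightly springy stop (about 18 N m per rad). Friction about 0.1 N m holds it where it is left. Under the deck its tooth enters the knob's notched wheel over about the last 0.15 rad, only when the knob rests in a notch.
- lever_pivot (a point): Point on the upright axis about which the clamp lever turns, on the deck (in the mill's axes at x -8, y -123, z 190 mm). A steel hub of 22 mm diameter and 21 mm height stands on it.
- lever_post (a point): Point on the lever's upright black round grip post, 40 mm above the deck; it moves with the lever. The post is 16 mm in diameter, reaches from 12 to 58 mm above the deck and stands 80 mm from the pivot; a flat steel arm 13 mm wide, its top 15 mm above the deck, joins them. From the pivot the post lies in the mill's x direction at lever angle 0.375.
- catch_jar: Bystander: open white plastic pot, 64 mm diameter, 55 mm high, before the mill; origin at the centre of its underside.
- cream_jar: Bystander: white jar with a pale green screw lid, 95 mm diameter, 100 mm high; origin at the centre of its underside.
- amber_bottle: Bystander: amber glass bottle with a white cap, 54 mm diameter, 125 mm high, beside the mill's gear housing; origin at the centre of its underside.
- pump_bottle: Bystander: white pump dispenser bottle, 68 mm diameter, 185 mm high; origin at the centre of its underside.
- carton: Bystander: cream carton 55 x 110 x 40 mm; origin at the centre of its underside.
- spatula: Bystander: steel ointment spatula with a black handle, 200 mm long, lying flat; origin at the middle of its underside.
- bowl: Bystander: white ceramic mixing bowl, 110 mm diameter, 60 mm high; origin at the centre of its underside.

How it is judged:
By the outcome, as a careful person would: the job done as asked, in the order asked, and still so for the second after the job is handed in, with the robot touching nothing.
It also fails if it takes over 72 s, if anything falls off the work surface, if the arm or the gripper's body presses on something with over 40 N, if the wrist force passes 120 N, or if a joint passes its speed limit or range.

## Robot

A 6-joint arm with a two-finger parallel gripper is mounted at the origin on the work surface. World frame = base frame: x ahead of the robot, y to its left, z up, the work surface at z = 0. Lengths are in m, angles in degrees, forces in N, time in s.
With the tool pointing down it reaches from about 0.4 to 0.825 m from the base axis. Payload 7 kg.
Tool frame: the origin (TCP) lies between the finger pads; the fingertips stand 11 mm ahead of it and the grasp point (between the pads) lies 8 mm behind it (r.tcp_to_tips is the distance from the TCP to the fingertips, in m); x points along the fingers, y is the direction in which the jaws open and shut, and the axes are right-handed (so a half turn about x gives the same grasp; the last joint's range is limited). The gripper opens to 88 mm and grips with 3 to 60 N. Pads are 19 mm wide; open, the fingers measure 130 mm over their backs; the gripper's body (78 mm by 193 mm) begins 47 mm behind the grasp point.
Start: joints at [89.502, 20.546, 0.682, 0, -70.136, -16.507], TCP at [0.197, 0.645, 0.238] pointing down, gripper open.
Joint ranges: [-176.03, 176.03], [-82.01, 121.73], [-58.28, 71.71], [-173.87, 95.51], [-174.79, -0.11], [-173.66, 173.66]. Speed limits (degrees/s): [136.94, 136.94, 172.46, 180, 180, 180].

## Interface

Orientations are given as [roll, pitch, yaw] about the fixed x, y, z axes, in that order (R = Rz(yaw) Ry(pitch) Rx(roll)).
In Python, from plant import r gives the robot as it stands.
- The arm moves only by the tool arm_command, never from a script. Its argument "plan" is a list of rows, each an object of numbers: "dx", "dy", "dz": the shift along the tool's x, y, z each as a share of 0.02 m, from -1 to 1; "wx", "wy", "wz": the turn, a rotation vector about the tool's x, y, z each as a share of 0.08 rad, from -1 to 1. In form: [{"dx": .., "dy": .., "dz": .., "wx": .., "wy": .., "wz": ..}, ...]. A call has 1 to 20 rows; each row shifts and turns the pose as measured when the row begins, along the tool's axes as they then stand; what a row does not reach is not made up. A row lasts 1/12 s, in which the tool goes at most 41.7 mm and 7.16 degrees, less where a joint would pass 70% of its speed; a pose out of reach is approached as far as the arm can. A call with a number of a shift or a turn outside -1 to 1 is refused whole. A call with a gripper value outside its range is refused whole. "fingers" is the closure, from -1 (fully open) to 1 (shut), so that 0 is half open, set as the call begins (left out, the last holds). The fingers move at their own pace and stop on an object; "force" is the grip in N (left out, the last holds). Time passes only in rows, so rows that do not move let the fingers close. It gives the time, the measured TCP pose, the force and the opening at its end, in the units of the state.
- r.get_state(): the state, without advancing time (a new reading comes with each control period).
- r.capture(name): name is "scene" or "top"; returns (picture, depth): 400x640x3 uint8, red, green, blue; 400x640 float32, m along the optical axis (not along the pixel's ray), 0 where there is no reading.
- r.camera_model(name): a dict with "vertical_fov" (degrees; the focal length in pixels is half the picture's height over the tangent of half this angle, whatever the lens; pixels are square), "cx", "cy" (the principal point, pixels), "R" (3x3) and "t" (3): a world point X has camera coordinates R X + t. Camera axes: x right, y down, z forward; pixel columns grow to the right and rows downward; lengths in m; the calibration is good to about 2 mm. A picture is of the moment at which its call begins. camera_model takes no time and is no camera call.
- r.close_job(): hands the job in, once; it reports no verdict.
Trained networks look in the newest picture that a camera, given by its name, has taken for a name from the list of things; names that differ only in an ending like _2 or _b are one class to them, and where a whole thing is asked for, a point or a joint stands for the part that bears it (a point fixed in the world has none). Each returns a list of dicts, best first, with "score" (0 to 1); they miss things now and then, are a little off and sometimes report something else, mostly with a low value. They report only what shows in the picture. A call takes as long as a camera call.
- r.cut_out(camera, query): "mask" (400x640 bool, what is visible of it) and "bbox" ([left, top, width, height] in pixels, round what is visible of it).
- r.spot_point(camera, query): "centre" ([column, row] in pixels: a listed point, or the origin of a listed thing).
The state is a dict: "time_s": time; "joints": joint angles; "qd": joint speeds; "joint_torque": joint torques, N m; "tcp_pos": TCP position; "eef_rot": TCP orientation; "contact_force": force on the tool from outside, world axes, zero at the start; "moment": the same for the moment, N m; "gripper_width": finger opening in m.
Only numpy, scipy, OpenCV 4.12 (cv2) and the standard library are available. Lean on these libraries where they do the work, as an engineer would, in place of code of your own. Each camera call takes 0.05 s, during which the arm holds its last target.

## Working session

There is one attempt and no reset: what is moved stays moved. The work goes in short steps, Python scripts to look and compute and a tool call to move; the robot and the scene stay as the last step left them, time stands still between calls to the robot, and variables do not carry over. Pictures are saved under pics/ and viewed, and the job is handed in when it is done.

Besides the shell and the picture viewer there is one more tool, called after ">>>" as name([rows], argument=value, ...), one row to a line, values as JSON. arm_command: Moves the arm, as the interface text tells. Shift numbers are shares of 0.02 m and turn numbers shares of 0.08 rad, none past 1 either way. Its arguments: {"type":"object","properties":{"plan":{"type":"array","items":{"type":"object","properties":{"dx":{"type":"number"},"dy":{"type":"number"},"dz":{"type":"number"},"wx":{"type":"number"},"wy":{"type":"number"},"wz":{"type":"number"}}}},"fingers":{"type":"number"},"force":{"type":"number"}},"required":["plan"]}

```bash
ls; mkdir -p pics; cat > h.py <<'E'
import numpy as np, cv2
from plant import r
from scipy.spatial.transform import Rotation as Ro
def cap(n,f):
    p,d=r.capture(n); cv2.imwrite(f'pics/{f}.png',cv2.cvtColor(p,cv2.COLOR_RGB2BGR)); return p,d
def K(n):
    m=r.camera_model(n); f=200/np.tan(np.radians(m['vertical_fov']/2)); return f,m['cx'],m['cy'],np.array(m['R']),np.array(m['t'])
def unproj(n,uv,z):
    "ray to world plane z"
    f,cx,cy,R,t=K(n); d=R.T@np.array([(uv[0]-cx)/f,(uv[1]-cy)/f,1]); c=-R.T@t
    return c+d*(z-c[2])/d[2]
def proj(n,X):
    f,cx,cy,R,t=K(n); c=R@np.asarray(X)+t; return np.array([f*c[0]/c[2]+cx,f*c[1]/c[2]+cy])
def cloud(n,d):
    f,cx,cy,R,t=K(n); v,u=np.mgrid[:400,:640]; C=np.stack([(u-cx)/f*d,(v-cy)/f*d,d],-1); return (C-t)@R
E
python3 - <<'E'
from h import *
print(r.get_state())
for n in ['scene','top']:
    p,d=cap(n,n+'0'); np.save(n+'0.npy',d); print(n,r.camera_model(n))
for q in ['knob_top','lever_pivot','lever_post','knob_grip','mill']:
    for n in ['top','scene']:
        s=r.spot_point(n,q)
        print(q,n,[(round(x['score'],2),np.round(x['centre'],1)) for x in s[:2]])
E
```

```text
pics
{'time_s': 0.0, 'joints': array([ 8.95021155e+01,  2.05911952e+01,  6.32344755e-01, -2.06463224e-02,
       -7.01366340e+01, -1.65077330e+01]), 'qd': array([-0.01417177, -0.01482521, -0.05906538, -0.01664344,  0.00940645,
       -0.01179943]), 'joint_torque': array([-1.34668764e-03, -5.82711196e+01,  2.93064219e+01,  6.99761957e+00,
        7.26358965e-03, -1.56433121e-04]), 'tcp_pos': array([0.19728794, 0.64501139, 0.23661288]), 'eef_rot': array([  95.01954349,   89.90256229, -101.99310536]), 'contact_force': array([-0.06433524, -0.19584929,  0.80458271]), 'moment': array([-0.02841756, -0.03112377, -0.0086674 ]), 'gripper_width': 0.08759236130753811}
scene {'vertical_fov': 46.92440145871212, 'cx': 317.1728171477326, 'cy': 202.58975356729158, 'R': array([[ 0.8004813 ,  0.59906518, -0.01872427],
       [ 0.37344481, -0.52295161, -0.76619879],
       [-0.4687949 ,  0.60633532, -0.64233077]]), 't': array([-0.44903457, -0.04755588,  1.628876  ])}
top {'vertical_fov': 50.662273995789356, 'cx': 326.6165013581499, 'cy': 201.11270608920506, 'R': array([[-0.02384828, -0.99959782, -0.01534454],
       [-0.99637607,  0.02501934, -0.08129429],
       [ 0.08164551,  0.0133502 , -0.99657202]]), 't': array([0.09452104, 0.52464754, 1.40679683])}
knob_top top [(0.71, array([453. , 257.7])), (0.67, array([364.6, 211.2]))]
knob_top scene [(0.78, array([284.3, 189.3])), (0.73, array([386.1, 168.5]))]
lever_pivot top [(0.77, array([360.9, 192.8]))]
lever_pivot scene [(0.9, array([300.9, 214.2])), (0.17, array([282.8, 194.3]))]
lever_post top [(0.51, array([378.4, 170.4])), (0.38, array([314.8, 248. ]))]
lever_post scene [(0.73, array([313.1, 220.1]))]
knob_grip top [(0.85, array([366.3, 214.7]))]
knob_grip scene [(0.69, array([281.1, 194.2])), (0.27, array([337.9, 241.8]))]
mill top []
mill scene [(0.66, array([333.8, 245.6]))]
```

View pics/scene0.png

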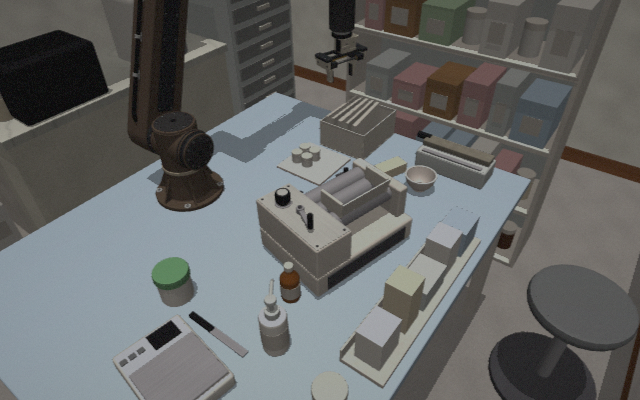

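View pics/top0.png

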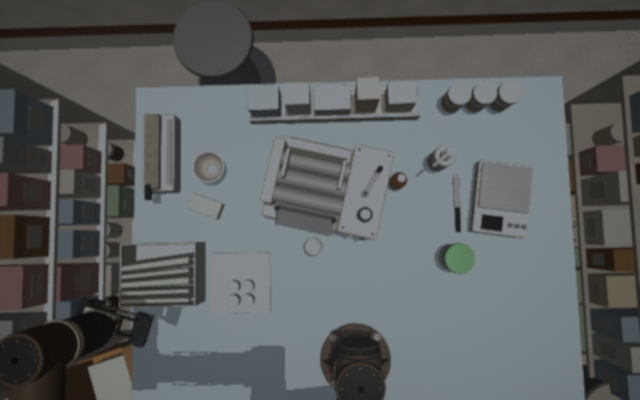

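```bash
python3 - <<'E'
from h import *
a=cv2.imread('pics/top0.png')[130:250,300:420]; b=cv2.imread('pics/scene0.png')[170:270,240:360]
cv2.imwrite('pics/z0.png',np.hstack([cv2.resize(a,(400,400),interpolation=2),cv2.resize(b,(400,333),interpolation=2).__class__(0) if 0 else cv2.copyMakeBorder(cv2.resize(b,(400,333),interpolation=2),0,67,0,0,0)]))
d=np.load('top0.npy'); P=cloud('top',d)
f=P[130:250,250:410].reshape(-1,3); m=(abs(f[:,2]-.19)<.006)
q=f[m]; print(len(q),np.median(q[:,2]))
D=np.load('scene0.npy'); Ps=cloud('scene',D)
g=Ps[170:300,240:420].reshape(-1,3)
for nm,F in(('top',f),('scene',g)):
    q=F[abs(F[:,2]-.19)<.006]
    # deck rect: keep those near
    for it in range(1):
        print(nm,len(q),cv2.minAreaRect((q[:,:2]*1000).astype(np.float32)))
    q=F[(F[:,2]>.222)&(F[:,2]<.235)]; 
    print(len(q),np.median(q,0))
for n,uv,z in [('top',(364.6,213),.228),('top',(364.6,211.2),.228),('top',(366.3,214.7),.216),('top',(360.9,192.8),.19),('top',(378.4,170.4),.23),('scene',(284.3,189.3),.228),('scene',(281.1,194.2),.216),('scene',(300.9,214.2),.19),('scene',(313.1,220.1),.23)]:
    print(n,uv,np.round(unproj(n,uv,z),4))
E
```

```text
4285 0.19034374742758203
top 4285 ((568.8634643554688, 81.72160339355469), (364.687744140625, 269.4447021484375), 76.12677764892578)
491 [0.59913772 0.03600943 0.22748047]
scene 2994 ((548.0801391601562, -14.466949462890625), (553.9571533203125, 284.0217590332031), 83.9816665649414)
403 [0.60725167 0.02933002 0.22589519]
top (364.6, 213) [ 0.4728 -0.0297  0.228 ]
top (364.6, 211.2) [ 0.478  -0.0299  0.228 ]
top (366.3, 214.7) [ 0.4684 -0.0354  0.216 ]
top (360.9, 192.8) [ 0.5354 -0.0235  0.19  ]
top (378.4, 170.4) [ 0.5953 -0.0734  0.23  ]
scene (284.3, 189.3) [ 0.4701 -0.0203  0.228 ]
scene (281.1, 194.2) [ 0.4665 -0.0307  0.216 ]
scene (300.9, 214.2) [ 0.5422 -0.0413  0.19  ]
scene (313.1, 220.1) [ 0.6103 -0.0756  0.23  ]
```

View pics/z0.png

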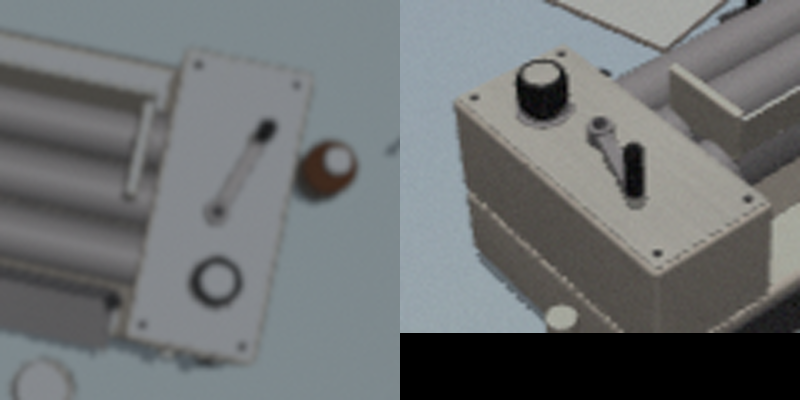

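```bash
python3 - <<'E'
from h import *
from scipy.optimize import least_squares
T=lambda u,v:(u/3.3333+300,v/3.3333+130); S=lambda u,v:((u-400)/3.3333+240,v/3.3333+170)
obs=[('top',T(216,281),(-.07,-.135,.228),3),('top',T(215,212),(-.008,-.123,.211),2),
('scene',S(543,72),(-.07,-.135,.228),3),('scene',S(598,124),(-.008,-.123,.211),2),
('top',T(188,46),(.135,-.065,.19),1),('top',T(314,75),(.135,-.185,.19),1),('top',T(256,363),(-.135,-.185,.19),1),('top',T(126,340),(-.135,-.065,.19),1),
('scene',S(770,205),(.135,-.185,.19),1),('scene',S(656,270),(.135,-.185,.19),0),('scene',S(455,100),(-.135,-.185,.19),0)]
def W(p,X):
    c,s=np.cos(p[2]),np.sin(p[2]); return np.array([p[0]+c*X[0]-s*X[1],p[1]+s*X[0]+c*X[1],X[2]])
def res(p): return np.concatenate([w*(proj(n,W(p,X))-uv) for n,uv,X,w in obs])
s=least_squares(res,[.569,.08,-.24]); p=s.x; print(p,np.degrees(p[2]))
for n,uv,X,w in obs: print(n,X,np.round(uv,1),np.round(proj(n,W(p,X))-uv,2))
print('knob',W(p,(-.07,-.135,.216)),'pivot',W(p,(-.008,-.123,.19)))
for n,uv in(('top',T(266,129)),('scene',S(634,148))):
    q=unproj(n,uv,.248); print('post',q)
    v=W(p,(-.008,-.123,.19)); a=np.arctan2(q[1]-v[1],q[0]-v[0])-p[2]+.375; print('lever ang',a,np.hypot(*(q-v)[:2]))
print(unproj('top',obs[0][1],.228),unproj('scene',obs[2][1],.228))
E
```

```text
[ 0.55344773  0.09630672 -0.08920346] -5.110981911191438
top (-0.07, -0.135, 0.228) [364.8 214.3] [ 0.57 -0.93]
top (-0.008, -0.123, 0.211) [364.5 193.6] [-2.44 -1.26]
scene (-0.07, -0.135, 0.228) [282.9 191.6] [-0.92  0.08]
scene (-0.008, -0.123, 0.211) [299.4 207.2] [ 2.61 -3.21]
top (0.135, -0.065, 0.19) [356.4 143.8] [-11.27   0.92]
top (0.135, -0.185, 0.19) [394.2 152.5] [-9.23 -5.34]
top (-0.135, -0.185, 0.19) [376.8 238.9] [ 3.22 -1.85]
top (-0.135, -0.065, 0.19) [337.8 232. ] [1.7  2.39]
scene (0.135, -0.185, 0.19) [351.  231.5] [-23.66  15.85]
scene (0.135, -0.185, 0.19) [316.8 251. ] [10.54 -3.65]
scene (-0.135, -0.185, 0.19) [256.5 200. ] [-3.04  1.46]
knob [ 0.47169955 -0.03192055  0.216     ] pivot [ 0.53452206 -0.02549155  0.19      ]
post [ 0.59738666 -0.07554731  0.248     ]
lever ang -0.2082449796495338 0.08035880296127099
post [ 0.6041241  -0.07868967  0.248     ]
lever ang -0.1883986398409071 0.08760412948545596
[ 0.46905457 -0.03020452  0.228     ] [ 0.4734922  -0.03021809  0.228     ]
```

```bash
cat > fit.py <<'E'
from h import *
from scipy.optimize import least_squares
T=lambda u,v:(u/3.3333+300,v/3.3333+130); S=lambda u,v:((u-400)/3.3333+240,v/3.3333+170)
obs=[('top',T(216,281),(-.07,-.135,.228),3),('top',T(215,212),(-.008,-.123,.211),2),
('scene',S(543,72),(-.07,-.135,.228),3),('scene',S(598,124),(-.008,-.123,.211),2),
('top',T(188,46),(.135,-.065,.19),1),('top',T(314,75),(.135,-.185,.19),1),('top',T(256,363),(-.135,-.185,.19),1),('top',T(126,340),(-.135,-.065,.19),1),
('scene',S(770,205),(.135,-.065,.19),1),('scene',S(656,270),(.135,-.185,.19),1),('scene',S(455,100),(-.135,-.185,.19),1),('scene',S(563,46),(-.135,-.065,.19),1)]
def W(p,X):
    c,s=np.cos(p[2]),np.sin(p[2]); return np.array([p[0]+c*X[0]-s*X[1],p[1]+s*X[0]+c*X[1],X[2]])
def res(p): return np.concatenate([w*(proj(n,W(p,X))-uv) for n,uv,X,w in obs])
s=least_squares(res,[.569,.08,-.24]); p=s.x; print(p,np.degrees(p[2]))
for n,uv,X,w in obs: print(n,X,np.round(uv,1),np.round(proj(n,W(p,X))-uv,2))
print('knob',W(p,(-.07,-.135,.216)),'pivot',W(p,(-.008,-.123,.19)))
for n,uv in(('top',T(266,129)),('scene',S(634,148))):
    q=unproj(n,uv,.248); print('post',q)
    v=W(p,(-.008,-.123,.19)); a=np.arctan2(q[1]-v[1],q[0]-v[0])-p[2]+.375; print('lever ang',a,np.hypot(*(q-v)[:2]))
E
python3 fit.py; python3 - <<'E'
from h import *
s=r.get_state();R=Ro.from_euler('xyz',s['eef_rot'],degrees=True).as_matrix();print(R)
for q in['amber_bottle','pump_bottle']:
  pass
E
```

```text
[ 0.57131353  0.08323448 -0.24441893] -14.004173260548148
top (-0.07, -0.135, 0.228) [364.8 214.3] [ 0.19 -0.58]
top (-0.008, -0.123, 0.211) [364.5 193.6] [ 0.53 -1.08]
scene (-0.07, -0.135, 0.228) [282.9 191.6] [-0.93 -0.26]
scene (-0.008, -0.123, 0.211) [299.4 207.2] [ 0.37 -1.6 ]
top (0.135, -0.065, 0.19) [356.4 143.8] [-0.67 -0.82]
top (0.135, -0.185, 0.19) [394.2 152.5] [ 0.58 -1.04]
top (-0.135, -0.185, 0.19) [376.8 238.9] [-0.88  0.6 ]
top (-0.135, -0.065, 0.19) [337.8 232. ] [-1.52 -1.39]
scene (0.135, -0.065, 0.19) [351.  231.5] [ 1.2  -1.59]
scene (0.135, -0.185, 0.19) [316.8 251. ] [-1.06  0.88]
scene (-0.135, -0.185, 0.19) [256.5 200. ] [-1.85 -1.78]
scene (-0.135, -0.065, 0.19) [288.9 183.8] [ 0.39 -2.6 ]
knob [ 0.47072507 -0.03081359  0.216     ] pivot [ 0.53378622 -0.03417379  0.19      ]
post [ 0.59738666 -0.07554731  0.248     ]
lever ang 0.0426764304604737 0.0758734724600504
post [ 0.6041241  -0.07868967  0.248     ]
lever ang 0.05516862775110504 0.0832410955292769
[[-6.26437951e-06 -2.92481351e-01 -9.56271227e-01]
 [ 6.97037754e-05 -9.56271225e-01  2.92481350e-01]
 [-9.99999998e-01 -6.48235006e-05  2.63775003e-05]]
```

>>> arm_command([
  {"dx":-1},
  {"dx":-1},
  {"dx":-1,"dy":0.5,"dz":-0.4},
  {"dx":-1,"dy":0.97,"dz":-0.79},
  {"dx":-0.5,"dy":0.97,"dz":-0.79},
  {"dy":0.97,"dz":-0.79},
  {"dy":0.97,"dz":-0.79},
  {"dy":0.97,"dz":-0.79},
  {"dy":0.97,"dz":-0.79},
  {"dy":0.97,"dz":-0.79},
  {"dy":0.97,"dz":-0.79},
  {"dy":0.97,"dz":-0.79},
  {"dy":0.97,"dz":-0.79},
  {"dy":0.97,"dz":-0.79},
  {"dy":0.97,"dz":-0.79},
], fingers=-0.3, force=35)

```text
schema error: expected keys dx, dy, dz, wx, wy, wz
```

```bash
cat >> h.py <<'E'
def rel(x,y,z,psi=None):
    "shares to go to world target, tool yaw psi (deg, of tool y)"
    s=r.get_state(); R=Ro.from_euler('xyz',s['eef_rot'],degrees=True).as_matrix()
    d=R.T@(np.array([x,y,z])-s['tcp_pos'])/.02
    p=np.degrees(np.arctan2(R[1,1],R[0,1]))
    if psi is None: psi=p
    dp=(psi-p+180)%360-180
    # target: x down, y at psi
    a=np.radians(p+dp); Y=np.array([np.cos(a),np.sin(a),0]); X=np.array([0,0,-1.]); Rt=np.stack([X,Y,np.cross(X,Y)],1)
    w=Ro.from_matrix(R.T@Rt).as_rotvec()/.08
    print('t',round(s['time_s'],2),'pos',np.round(s['tcp_pos'],4),'psi',round(p,2),'j',np.round(s['joints'],1),'w',round(s['gripper_width'],4),'F',np.round(s['contact_force'],1),'M',np.round(s['moment'],3))
    print('shares d',np.round(d,2),'w',np.round(w,2))
E
python3 -c "
from h import *
rel(.470,-.031,.29,-104)"
```

```text
t 0.6 pos [0.1974 0.6455 0.2376] psi -107.01 j [ 89.5  20.5   0.7  -0.  -70.1 -16.5] w 0.0873 F [-0.3 -0.2  0. ] M [-0.032 -0.042  0.014]
shares d [ -2.62  28.36 -22.92] w [-0.66  0.    0.  ]
```

>>> arm_command([
  {"dx":-1,"dy":0,"dz":0,"wx":0,"wy":0,"wz":0},
  {"dx":-1,"dy":0,"dz":0,"wx":0,"wy":0,"wz":0},
  {"dx":-1,"dy":0.5,"dz":-0.4,"wx":-0.1,"wy":0,"wz":0},
  {"dx":-1,"dy":0.97,"dz":-0.79,"wx":-0.1,"wy":0,"wz":0},
  {"dx":-0.5,"dy":0.97,"dz":-0.79,"wx":-0.1,"wy":0,"wz":0},
  {"dx":0,"dy":0.97,"dz":-0.79,"wx":-0.1,"wy":0,"wz":0},
  {"dx":0,"dy":0.97,"dz":-0.79,"wx":-0.1,"wy":0,"wz":0},
  {"dx":0,"dy":0.97,"dz":-0.79,"wx":-0.1,"wy":0,"wz":0},
  {"dx":0,"dy":0.97,"dz":-0.79,"wx":0,"wy":0,"wz":0},
  {"dx":0,"dy":0.97,"dz":-0.79,"wx":0,"wy":0,"wz":0},
  {"dx":0,"dy":0.97,"dz":-0.79,"wx":0,"wy":0,"wz":0},
  {"dx":0,"dy":0.97,"dz":-0.79,"wx":0,"wy":0,"wz":0},
  {"dx":0,"dy":0.97,"dz":-0.79,"wx":0,"wy":0,"wz":0},
  {"dx":0,"dy":0.97,"dz":-0.79,"wx":0,"wy":0,"wz":0},
  {"dx":0,"dy":0.97,"dz":-0.79,"wx":0,"wy":0,"wz":0},
], fingers=-0.3, force=35)

```text
time_s: 1.85
tcp_pos: [0.3291, 0.3506, 0.3318]
eef_rot: [-140.5, 89.9, 25.7]
contact_force: [0.3, 0.3, -0.3]
gripper_width: 0.0567
```

```bash
python3 -c "
from h import *
rel(.470,-.031,.29,-104)"
```

```text
t 1.85 pos [0.3291 0.3506 0.3318] psi -103.8 j [ 70.4  -1.2 -13.8   0.1 -77.3   5.8] w 0.0567 F [ 0.3  0.3 -0.3] M [ 0.029 -0.07   0.008]
shares d [  2.09  16.85 -11.39] w [ 0.04 -0.02  0.01]
```

>>> arm_command([
  {"dx":0,"dy":0.99,"dz":-0.67,"wx":0,"wy":0,"wz":0},
  {"dx":0,"dy":0.99,"dz":-0.67,"wx":0,"wy":0,"wz":0},
  {"dx":0,"dy":0.99,"dz":-0.67,"wx":0,"wy":0,"wz":0},
  {"dx":0,"dy":0.99,"dz":-0.67,"wx":0,"wy":0,"wz":0},
  {"dx":0,"dy":0.99,"dz":-0.67,"wx":0,"wy":0,"wz":0},
  {"dx":0,"dy":0.99,"dz":-0.67,"wx":0,"wy":0,"wz":0},
  {"dx":0,"dy":0.99,"dz":-0.67,"wx":0,"wy":0,"wz":0},
  {"dx":0,"dy":0.99,"dz":-0.67,"wx":0,"wy":0,"wz":0},
  {"dx":0,"dy":0.99,"dz":-0.67,"wx":0,"wy":0,"wz":0},
  {"dx":0,"dy":0.99,"dz":-0.67,"wx":0,"wy":0,"wz":0},
  {"dx":0,"dy":0.99,"dz":-0.67,"wx":0,"wy":0,"wz":0},
  {"dx":0,"dy":0.99,"dz":-0.67,"wx":0,"wy":0,"wz":0},
  {"dx":0,"dy":0.99,"dz":-0.67,"wx":0,"wy":0,"wz":0},
  {"dx":0,"dy":0.99,"dz":-0.67,"wx":0,"wy":0,"wz":0},
  {"dx":0.5,"dy":0.99,"dz":-0.67,"wx":0,"wy":0,"wz":0},
  {"dx":0.5,"dy":0.99,"dz":-0.67,"wx":0,"wy":0,"wz":0},
  {"dx":0.5,"dy":0.7,"dz":-0.5,"wx":0,"wy":0,"wz":0},
  {"dx":0,"dy":0.3,"dz":-0.2,"wx":0,"wy":0,"wz":0},
])

```text
time_s: 3.35
tcp_pos: [0.4752, -0.0541, 0.3056]
eef_rot: [-128.2, 88.9, 38.0]
contact_force: [-0.2, 0.9, -0.3]
gripper_width: 0.057
```

```bash
python3 -c "
from h import *
rel(.470,-.031,.29,-104)
cap('top','t1');cap('scene','s1')
a=cv2.imread('pics/top0.png')
a=cv2.imread('pics/t1.png')[130:250,300:420]; b=cv2.imread('pics/s1.png')[150:270,240:360]
cv2.imwrite('pics/z1.png',np.hstack([cv2.resize(a,(400,400)),cv2.resize(b,(400,400))]))"
```

```text
t 3.35 pos [ 0.4752 -0.0541  0.3056] psi -103.78 j [ 16.8  -1.2 -17.   -0.4 -73.2  59.5] w 0.057 F [-0.2  0.9 -0.3] M [-0.048  0.16   0.008]
shares d [ 0.79 -1.05  0.54] w [ 0.05 -0.14  0.18]
```

View pics/z1.png

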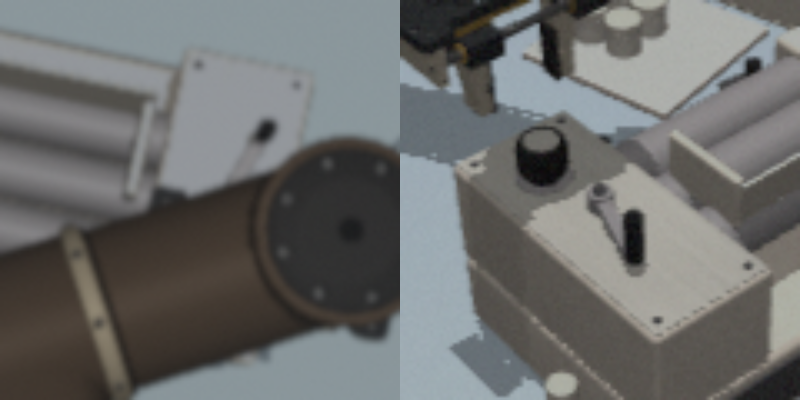

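>>> arm_command([
  {"dx":0.4,"dy":-0.9,"dz":0.4,"wx":0,"wy":-0.1,"wz":0.15},
  {"dx":0.5,"dy":-0.2,"dz":0.15,"wx":0,"wy":0,"wz":0},
  {"dx":0.5,"dy":0,"dz":0,"wx":0,"wy":0,"wz":0},
  {"dx":0.5,"dy":0,"dz":0,"wx":0,"wy":0,"wz":0},
  {"dx":0,"dy":0,"dz":0,"wx":0,"wy":0,"wz":0},
])

```text
time_s: 3.87
tcp_pos: [0.471, -0.0268, 0.2703]
eef_rot: [-151.7, 89.4, 14.6]
contact_force: [-0.8, -0.4, -0.7]
gripper_width: 0.0568
```

```bash
python3 -c "
from h import *
rel(.470,-.031,.208,-104)
cap('scene','s2')
print(r.camera_model('scene')['t'])
b=cv2.imread('pics/s2.png')[140:240,230:350]
cv2.imwrite('pics/z2.png',cv2.resize(b,(720,600),interpolation=2))
import itertools
"
```

```text
t 3.87 pos [ 0.471  -0.0268  0.2703] psi -103.76 j [ 20.8  -0.7 -21.3   0.1 -68.7  55.4] w 0.0568 F [-0.8 -0.4 -0.7] M [0.006 0.082 0.045]
shares d [3.11 0.23 0.03] w [ 0.05 -0.12  0.07]
[-0.44903457 -0.04755588  1.628876  ]
```

View pics/z2.png

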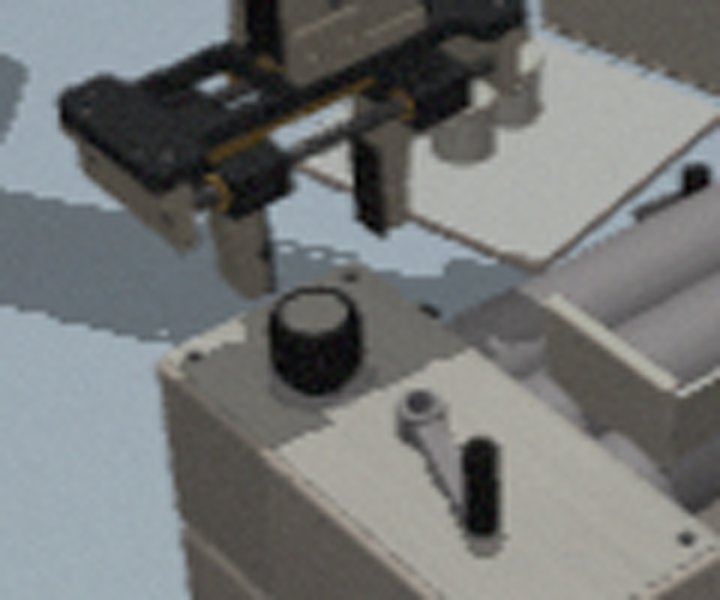

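>>> arm_command([
  {"dx":0.6,"dy":0.2,"dz":0,"wx":0,"wy":-0.1,"wz":0.05},
  {"dx":0.6,"dy":0,"dz":0,"wx":0,"wy":0,"wz":0},
  {"dx":0.6,"dy":0,"dz":0,"wx":0,"wy":0,"wz":0},
  {"dx":0.6,"dy":0,"dz":0,"wx":0,"wy":0,"wz":0},
  {"dx":0.4,"dy":0,"dz":0,"wx":0,"wy":0,"wz":0},
  {"dx":0,"dy":0,"dz":0,"wx":0,"wy":0,"wz":0},
])

```text
time_s: 4.42
tcp_pos: [0.4718, -0.0322, 0.2133]
eef_rot: [-157.4, 89.7, 8.9]
contact_force: [0.2, 0.5, 0.5]
gripper_width: 0.0573
```

```bash
python3 -c "
from h import *
rel(.470,-.031,.208,-104)
cap('scene','s3')
b=cv2.imread('pics/s3.png')[140:240,230:350]
cv2.imwrite('pics/z3.png',cv2.resize(b,(720,600),interpolation=2))
"
```

```text
t 4.42 pos [ 0.4718 -0.0322  0.2133] psi -103.72 j [ 20.1   2.1 -26.2   0.1 -61.4  56.2] w 0.0573 F [0.2 0.5 0.5] M [-0.047  0.047 -0.001]
shares d [ 0.27 -0.03  0.11] w [ 0.06 -0.06  0.03]
```

View pics/z3.png

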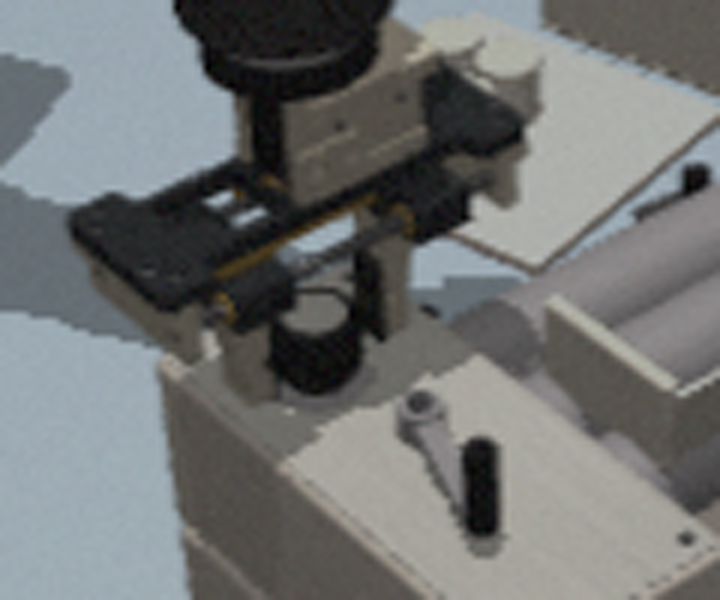

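>>> arm_command([
  {"dx":0.2,"dy":0,"dz":0.1,"wx":0,"wy":0,"wz":0},
  {"dx":0,"dy":0,"dz":0,"wx":0,"wy":0,"wz":0},
  {"dx":0,"dy":0,"dz":0,"wx":0,"wy":0,"wz":0},
  {"dx":0,"dy":0,"dz":0,"wx":0,"wy":0,"wz":0},
], fingers=1, force=6)

```text
time_s: 4.8
tcp_pos: [0.4713, -0.031, 0.2112]
eef_rot: [-150.9, 89.5, 15.4]
contact_force: [1.1, 0.4, -6.9]
gripper_width: 0.0418
```

```bash
python3 -c "
from h import *
rel(.470,-.031,.208,-104)"
```

```text
t 4.8 pos [ 0.4713 -0.031   0.2112] psi -103.71 j [ 20.2   2.  -26.6   0.1 -60.9  56. ] w 0.0418 F [ 1.1  0.4 -6.9] M [ 0.393 -0.289 -0.025]
shares d [0.16 0.02 0.07] w [ 0.06 -0.1   0.06]
```

>>> arm_command([
  {"dx":0,"dy":0,"dz":0,"wx":0,"wy":0,"wz":0},
  {"dx":0,"dy":0,"dz":0,"wx":0,"wy":0,"wz":0},
  {"dx":0,"dy":0,"dz":0,"wx":0,"wy":0,"wz":0},
], force=35)

```text
time_s: 5.05
tcp_pos: [0.4713, -0.031, 0.2111]
eef_rot: [-152.1, 89.5, 14.2]
contact_force: [1.4, 0.2, -3.2]
gripper_width: 0.041
```

```bash
python3 -c "
from h import *
rel(.470,-.031,.208,-104)"
```

```text
t 5.05 pos [ 0.4713 -0.031   0.2111] psi -103.69 j [ 20.2   2.  -26.6   0.1 -60.9  56. ] w 0.041 F [ 1.4  0.2 -3.2] M [-0.002 -0.317  0.011]
shares d [0.16 0.01 0.07] w [ 0.07 -0.1   0.05]
```

>>> arm_command([
  {"dx":0,"dy":0,"dz":0,"wx":0.7,"wy":0,"wz":0},
  {"dx":0,"dy":0,"dz":0,"wx":0,"wy":0,"wz":0},
])

```text
time_s: 5.22
tcp_pos: [0.4713, -0.0311, 0.2111]
eef_rot: [-150.2, 89.5, 12.9]
contact_force: [1.3, 0.6, -3.9]
gripper_width: 0.0414
```

```bash
cat > q.py <<'E'
from h import *
rel(.4713,-.031,.211)
E
python3 q.py
```

```text
t 5.22 pos [ 0.4713 -0.0311  0.2111] psi -106.97 j [ 20.2   2.  -26.6   0.1 -60.9  52.8] w 0.0414 F [ 1.3  0.6 -3.9] M [ 0.027 -0.419  0.119]
shares d [ 0.01 -0.    0.  ] w [-0.   -0.1   0.06]
```

>>> arm_command([
  {"dx":0,"dy":0,"dz":0,"wx":0.7,"wy":0,"wz":0},
  {"dx":0,"dy":0,"dz":0,"wx":0,"wy":0,"wz":0},
])

```text
time_s: 5.38
tcp_pos: [0.4713, -0.0312, 0.2111]
eef_rot: [-148.2, 89.5, 11.7]
contact_force: [0.9, 0.9, -4.4]
gripper_width: 0.0415
```

```bash
python3 q.py
```

```text
t 5.38 pos [ 0.4713 -0.0312  0.2111] psi -110.11 j [ 20.2   2.  -26.6   0.1 -60.9  49.6] w 0.0415 F [ 0.9  0.9 -4.4] M [-0.    -0.341  0.032]
shares d [ 0.01 -0.01  0.  ] w [-0.   -0.09  0.06]
```

>>> arm_command([
  {"dx":0,"dy":0,"dz":0,"wx":0.7,"wy":0,"wz":0},
  {"dx":0,"dy":0,"dz":0,"wx":0,"wy":0,"wz":0},
])

```text
time_s: 5.55
tcp_pos: [0.4712, -0.0312, 0.2111]
eef_rot: [-145.7, 89.5, 11.1]
contact_force: [1.2, 0.7, -3.5]
gripper_width: 0.0414
```

```bash
python3 q.py
```

```text
t 5.55 pos [ 0.4712 -0.0312  0.2111] psi -113.12 j [ 20.2   2.  -26.6   0.1 -60.9  46.6] w 0.0414 F [ 1.2  0.7 -3.5] M [ 0.009 -0.363  0.014]
shares d [ 0.01 -0.01  0.  ] w [-0.   -0.09  0.06]
```

>>> arm_command([
  {"dx":0,"dy":0,"dz":0,"wx":0.7,"wy":0,"wz":0},
  {"dx":0,"dy":0,"dz":0,"wx":0,"wy":0,"wz":0},
])

```text
time_s: 5.72
tcp_pos: [0.4712, -0.0313, 0.2112]
eef_rot: [-143.4, 89.5, 10.6]
contact_force: [1.1, 1.4, -4.6]
gripper_width: 0.0412
```

```bash
python3 q.py
```

```text
t 5.72 pos [ 0.4712 -0.0313  0.2112] psi -116.03 j [ 20.2   2.  -26.6   0.1 -60.9  43.7] w 0.0412 F [ 1.1  1.4 -4.6] M [ 0.027 -0.374 -0.062]
shares d [ 0.01 -0.01  0.  ] w [-0.   -0.09  0.07]
```

>>> arm_command([
  {"dx":0,"dy":0,"dz":0,"wx":0.7,"wy":0,"wz":0},
  {"dx":0,"dy":0,"dz":0,"wx":0,"wy":0,"wz":0},
])

```text
time_s: 5.88
tcp_pos: [0.4712, -0.0314, 0.2111]
eef_rot: [-140.8, 89.5, 10.4]
contact_force: [1.0, 0.6, -4.4]
gripper_width: 0.0416
```

```bash
python3 q.py
```

```text
t 5.88 pos [ 0.4712 -0.0314  0.2111] psi -118.87 j [ 20.2   2.  -26.6   0.1 -60.9  40.9] w 0.0416 F [ 1.   0.6 -4.4] M [ 0.034 -0.326 -0.098]
shares d [ 0.01 -0.02  0.  ] w [-0.   -0.08  0.07]
```

>>> arm_command([
  {"dx":0,"dy":0,"dz":0,"wx":0.7,"wy":0,"wz":0},
  {"dx":0,"dy":0,"dz":0,"wx":0,"wy":0,"wz":0},
])

```text
time_s: 6.05
tcp_pos: [0.4711, -0.0314, 0.2111]
eef_rot: [-138.0, 89.5, 10.3]
contact_force: [1.3, 0.1, -4.3]
gripper_width: 0.0415
```

```bash
python3 q.py
```

```text
t 6.05 pos [ 0.4711 -0.0314  0.2111] psi -121.67 j [ 20.2   2.  -26.6   0.1 -60.9  38.1] w 0.0415 F [ 1.3  0.1 -4.3] M [ 0.051 -0.41  -0.215]
shares d [ 0.01 -0.02  0.  ] w [-0.   -0.08  0.07]
```

>>> arm_command([
  {"dx":0,"dy":0,"dz":0,"wx":0.7,"wy":0,"wz":0},
  {"dx":0,"dy":0,"dz":0,"wx":0,"wy":0,"wz":0},
])

```text
time_s: 6.22
tcp_pos: [0.4711, -0.0315, 0.2111]
eef_rot: [-135.1, 89.5, 10.4]
contact_force: [1.1, -0.0, -4.5]
gripper_width: 0.0412
```

```bash
python3 q.py
```

```text
t 6.22 pos [ 0.4711 -0.0315  0.2111] psi -124.43 j [ 20.2   2.  -26.6   0.1 -60.9  35.3] w 0.0412 F [ 1.1 -0.  -4.5] M [-0.011 -0.326 -0.153]
shares d [ 0.01 -0.02  0.  ] w [-0.   -0.07  0.07]
```

>>> arm_command([
  {"dx":0,"dy":0,"dz":0,"wx":0.7,"wy":0,"wz":0},
  {"dx":0,"dy":0,"dz":0,"wx":0,"wy":0,"wz":0},
])

```text
time_s: 6.38
tcp_pos: [0.471, -0.0315, 0.2111]
eef_rot: [-132.6, 89.5, 10.2]
contact_force: [1.0, 0.3, -4.0]
gripper_width: 0.0417
```

```bash
python3 q.py
```

```text
t 6.38 pos [ 0.471  -0.0315  0.2111] psi -127.15 j [ 20.2   2.  -26.6   0.1 -60.9  32.6] w 0.0417 F [ 1.   0.3 -4. ] M [-0.007 -0.273 -0.154]
shares d [ 0.01 -0.03  0.01] w [-0.   -0.07  0.08]
```

>>> arm_command([
  {"dx":0,"dy":0,"dz":0,"wx":0.7,"wy":0,"wz":0},
  {"dx":0,"dy":0,"dz":0,"wx":0,"wy":0,"wz":0},
])

```text
time_s: 6.55
tcp_pos: [0.471, -0.0315, 0.2112]
eef_rot: [-131.2, 89.5, 9.0]
contact_force: [1.4, 0.1, -3.5]
gripper_width: 0.0415
```

```bash
python3 q.py
```

```text
t 6.55 pos [ 0.471  -0.0315  0.2112] psi -129.82 j [ 20.2   2.  -26.6   0.1 -60.9  29.9] w 0.0415 F [ 1.4  0.1 -3.5] M [-0.054 -0.31   0.134]
shares d [ 0.01 -0.03  0.01] w [-0.   -0.07  0.08]
```

>>> arm_command([
  {"dx":0,"dy":0,"dz":0,"wx":0.7,"wy":0,"wz":0},
  {"dx":0,"dy":0,"dz":0,"wx":0,"wy":0,"wz":0},
])

```text
time_s: 6.72
tcp_pos: [0.471, -0.0316, 0.2111]
eef_rot: [-130.2, 89.5, 7.4]
contact_force: [1.0, 0.6, -3.7]
gripper_width: 0.0412
```

```bash
python3 q.py
```

```text
t 6.72 pos [ 0.471  -0.0316  0.2111] psi -132.47 j [ 20.2   2.  -26.6   0.1 -60.9  27.2] w 0.0412 F [ 1.   0.6 -3.7] M [-0.112 -0.388  0.062]
shares d [ 0.01 -0.03  0.01] w [-0.   -0.06  0.08]
```

>>> arm_command([
  {"dx":0,"dy":0,"dz":0,"wx":0.7,"wy":0,"wz":0},
  {"dx":0,"dy":0,"dz":0,"wx":0,"wy":0,"wz":0},
])

```text
time_s: 6.88
tcp_pos: [0.4709, -0.0316, 0.2112]
eef_rot: [-128.7, 89.6, 6.1]
contact_force: [0.9, 0.2, -3.7]
gripper_width: 0.0412
```

```bash
python3 q.py
```

```text
t 6.88 pos [ 0.4709 -0.0316  0.2112] psi -135.14 j [ 20.2   2.  -26.6   0.1 -60.9  24.6] w 0.0412 F [ 0.9  0.2 -3.7] M [-0.079 -0.301  0.04 ]
shares d [ 0.01 -0.04  0.01] w [-0.   -0.06  0.08]
```

>>> arm_command([
  {"dx":0,"dy":0,"dz":0,"wx":0.8,"wy":0,"wz":0},
  {"dx":0,"dy":0,"dz":0,"wx":0.8,"wy":0,"wz":0},
  {"dx":0,"dy":0,"dz":0,"wx":0.8,"wy":0,"wz":0},
  {"dx":0,"dy":0,"dz":0,"wx":0,"wy":0,"wz":0},
])

```text
time_s: 7.22
tcp_pos: [0.4707, -0.0318, 0.2112]
eef_rot: [-120.1, 89.6, 4.6]
contact_force: [1.0, -0.0, -3.3]
gripper_width: 0.0416
```

```bash
python3 q.py
```

```text
t 7.22 pos [ 0.4707 -0.0318  0.2112] psi -145.28 j [ 20.2   2.  -26.6   0.1 -61.   14.4] w 0.0416 F [ 1.  -0.  -3.3] M [-0.085 -0.316 -0.147]
shares d [ 0.01 -0.05  0.02] w [-0.   -0.05  0.08]
```

>>> arm_command([
  {"dx":0,"dy":0,"dz":0,"wx":0.7,"wy":0,"wz":0},
  {"dx":0,"dy":0,"dz":0,"wx":0,"wy":0,"wz":0},
])

```text
time_s: 7.38
tcp_pos: [0.4707, -0.0318, 0.2111]
eef_rot: [-117.4, 89.6, 4.7]
contact_force: [0.8, 0.2, -4.8]
gripper_width: 0.0413
```

```bash
python3 q.py
```

```text
t 7.38 pos [ 0.4707 -0.0318  0.2111] psi -147.94 j [ 20.2   2.  -26.6   0.1 -61.   11.8] w 0.0413 F [ 0.8  0.2 -4.8] M [-0.177 -0.267 -0.166]
shares d [ 0.01 -0.05  0.02] w [-0.   -0.04  0.08]
```

>>> arm_command([
  {"dx":0,"dy":0,"dz":0,"wx":0.7,"wy":0,"wz":0},
  {"dx":0,"dy":0,"dz":0,"wx":0,"wy":0,"wz":0},
])

```text
time_s: 7.55
tcp_pos: [0.4706, -0.0318, 0.2111]
eef_rot: [-114.0, 89.6, 5.4]
contact_force: [1.3, 0.9, -4.3]
gripper_width: 0.0415
```

```bash
python3 q.py
```

```text
t 7.55 pos [ 0.4706 -0.0318  0.2111] psi -150.59 j [ 20.2   2.  -26.6   0.1 -61.    9.1] w 0.0415 F [ 1.3  0.9 -4.3] M [-0.128 -0.29  -0.287]
shares d [ 0.01 -0.05  0.02] w [-0.   -0.04  0.08]
```

>>> arm_command([
  {"dx":0,"dy":0,"dz":0,"wx":0.7,"wy":0,"wz":0},
  {"dx":0,"dy":0,"dz":0,"wx":0,"wy":0,"wz":0},
])

```text
time_s: 7.72
tcp_pos: [0.4705, -0.0319, 0.2111]
eef_rot: [-112.3, 89.6, 4.5]
contact_force: [0.7, -0.1, -4.2]
gripper_width: 0.0414
```

```bash
python3 q.py
```

```text
t 7.72 pos [ 0.4705 -0.0319  0.2111] psi -153.19 j [ 20.2   2.  -26.6   0.1 -61.    6.5] w 0.0414 F [ 0.7 -0.1 -4.2] M [-0.128 -0.232  0.102]
shares d [ 0.01 -0.05  0.02] w [-0.   -0.03  0.08]
```

>>> arm_command([
  {"dx":0,"dy":0,"dz":0,"wx":0.5,"wy":0,"wz":0},
  {"dx":0,"dy":0,"dz":0,"wx":0,"wy":0,"wz":0},
])

```text
time_s: 7.88
tcp_pos: [0.4705, -0.0319, 0.2112]
eef_rot: [-111.9, 89.6, 3.3]
contact_force: [1.1, 0.7, -3.4]
gripper_width: 0.0415
```

```bash
python3 q.py
```

```text
t 7.88 pos [ 0.4705 -0.0319  0.2112] psi -154.85 j [ 20.2   2.  -26.6   0.1 -61.    4.9] w 0.0415 F [ 1.1  0.7 -3.4] M [-0.106 -0.253  0.154]
shares d [ 0.01 -0.05  0.02] w [-0.   -0.03  0.08]
```

>>> arm_command([
  {"dx":0,"dy":0,"dz":0,"wx":0.5,"wy":0,"wz":0},
  {"dx":0,"dy":0,"dz":0,"wx":0,"wy":0,"wz":0},
])

```text
time_s: 8.05
tcp_pos: [0.4705, -0.0319, 0.2111]
eef_rot: [-110.8, 89.6, 2.7]
contact_force: [1.0, -0.4, -3.2]
gripper_width: 0.0417
```

```bash
python3 q.py
```

```text
t 8.05 pos [ 0.4705 -0.0319  0.2111] psi -156.58 j [ 20.2   2.  -26.6   0.1 -61.    3.1] w 0.0417 F [ 1.  -0.4 -3.2] M [-0.167 -0.246  0.045]
shares d [ 0.01 -0.06  0.03] w [-0.   -0.03  0.08]
```

>>> arm_command([
  {"dx":0,"dy":0,"dz":0,"wx":0.8,"wy":0,"wz":0},
  {"dx":0,"dy":0,"dz":0,"wx":0.8,"wy":0,"wz":0},
  {"dx":0,"dy":0,"dz":0,"wx":0.8,"wy":0,"wz":0},
  {"dx":0,"dy":0,"dz":0,"wx":0,"wy":0,"wz":0},
])

```text
time_s: 8.38
tcp_pos: [0.4702, -0.032, 0.2111]
eef_rot: [-101.6, 89.6, 1.5]
contact_force: [1.2, 0.6, -3.3]
gripper_width: 0.0416
```

```bash
python3 q.py
```

```text
t 8.38 pos [ 0.4702 -0.032   0.2111] psi -166.85 j [ 20.2   2.  -26.6   0.1 -61.   -7.1] w 0.0416 F [ 1.2  0.6 -3.3] M [-0.115 -0.278 -0.065]
shares d [ 0.01 -0.06  0.04] w [-0.   -0.02  0.08]
```

>>> arm_command([
  {"dx":0,"dy":0,"dz":0,"wx":0.9,"wy":0,"wz":0},
  {"dx":0,"dy":0,"dz":0,"wx":0,"wy":0,"wz":0},
])

```text
time_s: 8.55
tcp_pos: [0.4702, -0.032, 0.2111]
eef_rot: [-97.1, 89.7, 2.4]
contact_force: [1.9, 0.2, -2.9]
gripper_width: 0.0411
```

```bash
python3 q.py
```

```text
t 8.55 pos [ 0.4702 -0.032   0.2111] psi -170.51 j [ 20.2   2.  -26.6   0.1 -61.  -10.8] w 0.0411 F [ 1.9  0.2 -2.9] M [-0.073 -0.228 -0.122]
shares d [ 0.01 -0.06  0.04] w [-0.   -0.01  0.08]
```

>>> arm_command([
  {"dx":0,"dy":0,"dz":0,"wx":0.7,"wy":0,"wz":0},
  {"dx":0,"dy":0,"dz":0,"wx":0,"wy":0,"wz":0},
])

```text
time_s: 8.72
tcp_pos: [0.4701, -0.032, 0.2111]
eef_rot: [-93.9, 89.7, 2.9]
contact_force: [1.7, 0.2, -2.8]
gripper_width: 0.0415
```

```bash
python3 q.py
```

```text
t 8.72 pos [ 0.4701 -0.032   0.2111] psi -173.15 j [ 20.2   2.  -26.6   0.1 -61.  -13.4] w 0.0415 F [ 1.7  0.2 -2.8] M [-0.058 -0.172 -0.195]
shares d [ 0.01 -0.07  0.04] w [-0.   -0.01  0.07]
```

>>> arm_command([
  {"dx":0,"dy":0,"dz":0,"wx":0.6,"wy":0,"wz":0},
  {"dx":0,"dy":0,"dz":0,"wx":0,"wy":0,"wz":0},
])

```text
time_s: 8.88
tcp_pos: [0.47, -0.032, 0.2111]
eef_rot: [-90.8, 89.7, 3.9]
contact_force: [1.3, -0.3, -3.1]
gripper_width: 0.0415
```

```bash
python3 q.py
```

```text
t 8.88 pos [ 0.47   -0.032   0.2111] psi -175.3 j [ 20.2   2.  -26.6   0.1 -61.  -15.6] w 0.0415 F [ 1.3 -0.3 -3.1] M [-0.028 -0.065 -0.129]
shares d [ 0.01 -0.07  0.04] w [-0.   -0.    0.07]
```

>>> arm_command([
  {"dx":0,"dy":0,"dz":0,"wx":0.5,"wy":0,"wz":0},
  {"dx":0,"dy":0,"dz":0,"wx":0,"wy":0,"wz":0},
])

```text
time_s: 9.05
tcp_pos: [0.47, -0.032, 0.2111]
eef_rot: [-90.5, 89.7, 2.5]
contact_force: [0.0, -0.3, -2.5]
gripper_width: 0.0413
```

```bash
python3 q.py
```

```text
t 9.05 pos [ 0.47   -0.032   0.2111] psi -176.98 j [ 20.2   2.  -26.6   0.1 -61.  -17.2] w 0.0413 F [ 0.  -0.3 -2.5] M [-0.06  -0.092  0.131]
shares d [ 0.01 -0.07  0.05] w [-0.   -0.    0.07]
```

>>> arm_command([
  {"dx":0,"dy":0,"dz":0,"wx":0.5,"wy":0,"wz":0},
  {"dx":0,"dy":0,"dz":0,"wx":0,"wy":0,"wz":0},
])

```text
time_s: 9.22
tcp_pos: [0.47, -0.032, 0.2111]
eef_rot: [-93.0, 89.7, -1.6]
contact_force: [0.2, 1.0, -3.6]
gripper_width: 0.0414
```

```bash
python3 q.py
```

```text
t 9.22 pos [ 0.47   -0.032   0.2111] psi -178.61 j [ 20.2   2.  -26.7   0.1 -61.  -18.9] w 0.0414 F [ 0.2  1.  -3.6] M [ 0.155 -0.004  0.62 ]
shares d [ 0.01 -0.07  0.05] w [-0.   -0.    0.07]
```

>>> arm_command([
  {"dx":0,"dy":0,"dz":0,"wx":-0.3,"wy":0,"wz":0},
])

```text
time_s: 9.3
tcp_pos: [0.47, -0.032, 0.2112]
eef_rot: [-95.0, 89.7, -2.0]
contact_force: [0.9, -0.3, -3.0]
gripper_width: 0.0414
```

```bash
python3 q.py
```

```text
t 9.3 pos [ 0.47   -0.032   0.2112] psi -176.93 j [ 20.2   2.  -26.7   0.1 -61.  -17.2] w 0.0414 F [ 0.9 -0.3 -3. ] M [-0.177 -0.118  0.072]
shares d [ 0.01 -0.07  0.04] w [-0.   -0.01  0.07]
```

>>> arm_command([
  {"dx":0,"dy":0,"dz":0,"wx":0.2,"wy":0,"wz":0},
  {"dx":0,"dy":0,"dz":0,"wx":0,"wy":0,"wz":0},
])

```text
time_s: 9.47
tcp_pos: [0.47, -0.032, 0.2111]
eef_rot: [-95.1, 89.7, -2.5]
contact_force: [1.6, -0.6, -3.3]
gripper_width: 0.0415
```

```bash
python3 q.py
```

```text
t 9.47 pos [ 0.47   -0.032   0.2111] psi -177.47 j [ 20.2   2.  -26.7   0.1 -61.  -17.8] w 0.0415 F [ 1.6 -0.6 -3.3] M [-0.079 -0.08   0.105]
shares d [ 0.01 -0.07  0.05] w [-0.   -0.01  0.07]
```

>>> arm_command([
  {"dx":0,"dy":0,"dz":0,"wx":0.2,"wy":0,"wz":0},
  {"dx":0,"dy":0,"dz":0,"wx":0,"wy":0,"wz":0},
])

```text
time_s: 9.63
tcp_pos: [0.47, -0.032, 0.2111]
eef_rot: [-94.1, 89.7, -2.4]
contact_force: [1.3, 0.1, -3.7]
gripper_width: 0.0414
```

```bash
python3 q.py
```

```text
t 9.63 pos [ 0.47   -0.032   0.2111] psi -178.33 j [ 20.2   2.  -26.7   0.1 -61.  -18.6] w 0.0414 F [ 1.3  0.1 -3.7] M [-0.072 -0.111  0.327]
shares d [ 0.01 -0.07  0.05] w [-0.   -0.01  0.07]
```

>>> arm_command([
  {"dx":0,"dy":0,"dz":0,"wx":0.12,"wy":0,"wz":0},
  {"dx":0,"dy":0,"dz":0,"wx":0,"wy":0,"wz":0},
])

```text
time_s: 9.8
tcp_pos: [0.47, -0.032, 0.2111]
eef_rot: [-96.5, 89.7, -5.3]
contact_force: [0.9, -0.3, -3.6]
gripper_width: 0.0415
```

```bash
python3 q.py
```

```text
t 9.8 pos [ 0.47   -0.032   0.2111] psi -178.82 j [ 20.3   2.  -26.7   0.2 -61.  -19.1] w 0.0415 F [ 0.9 -0.3 -3.6] M [-0.049 -0.008  0.83 ]
shares d [ 0.01 -0.07  0.05] w [-0.   -0.01  0.07]
```

>>> arm_command([
  {"dx":0,"dy":0,"dz":0,"wx":-0.3,"wy":0,"wz":0},
])

```text
time_s: 9.88
tcp_pos: [0.47, -0.032, 0.2112]
eef_rot: [-97.9, 89.7, -5.3]
contact_force: [0.7, -0.1, -3.7]
gripper_width: 0.0415
```

```bash
python3 q.py; python3 -c "
from h import *
p,d=cap('scene','s4')
b=cv2.imread('pics/s4.png')[140:240,230:350]
cv2.imwrite('pics/z4.png',cv2.resize(b,(720,600),interpolation=2))
print(r.get_state()['joint_torque'])
"
```

```text
t 9.88 pos [ 0.47   -0.032   0.2112] psi -177.43 j [ 20.3   2.  -26.7   0.2 -61.  -17.8] w 0.0415 F [ 0.7 -0.1 -3.7] M [-0.149 -0.166  0.137]
shares d [ 0.01 -0.07  0.05] w [-0.   -0.01  0.07]
[-7.20957248e-02 -3.18529415e+01  2.85006666e+01  6.73441395e+00
 -1.76230440e-02 -7.66999461e-01]
```

View pics/z4.png

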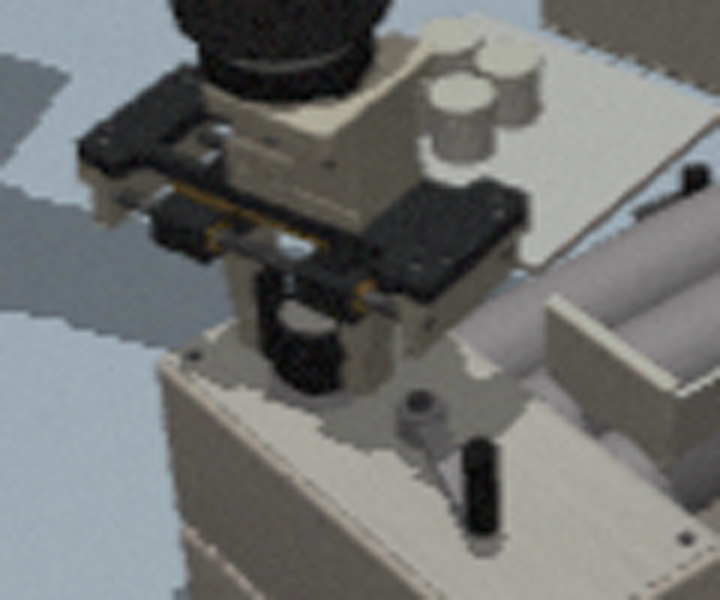

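```bash
python3 q.py; python3 -c "
from h import *
s=r.get_state();print(s['joint_torque'][5],s['qd'][5])"
```

```text
t 9.93 pos [ 0.47   -0.032   0.2111] psi -177.26 j [ 20.2   2.  -26.7   0.2 -61.  -17.6] w 0.0412 F [ 0.8 -0.3 -3.1] M [-0.106 -0.155  0.198]
shares d [ 0.01 -0.07  0.05] w [-0.   -0.01  0.07]
-0.7669994607567787 -2.4219112707217083
```

```bash
python3 -c "
from h import *
f=lambda X:np.round((proj('scene',X)-[230,140])*6,0)
for R in(.021,.042,.052):
  for dy in(-.0095,.0095):
    for z in(.2,.23): print(R,dy,z,f([.47+R,-.0315+dy,z]))
for n,X in (('hubtop',(.5335,-.0335,.211)),('hubL',(.5335-.011*.8,-.0335-.011*.6,.2)),('hubR',(.5335+.011*.8,-.0335+.011*.6,.2)),('knobtop',(.47,-.0315,.228))): print(n,f(X))
d=np.load('scene0.npy')
"

```

```text
0.021 -0.0095 0.2 [336. 384.]
0.021 -0.0095 0.23 [332. 333.]
0.021 0.0095 0.2 [363. 362.]
0.021 0.0095 0.23 [359. 311.]
0.042 -0.0095 0.2 [372. 402.]
0.042 -0.0095 0.23 [368. 350.]
0.042 0.0095 0.2 [399. 380.]
0.042 0.0095 0.23 [395. 328.]
0.052 -0.0095 0.2 [389. 411.]
0.052 -0.0095 0.23 [386. 359.]
0.052 0.0095 0.2 [416. 388.]
0.052 0.0095 0.23 [413. 336.]
hubtop [419. 393.]
hubL [395. 412.]
hubR [445. 411.]
knobtop [310. 308.]
```

>>> arm_command([
  {"dx":0,"dy":0,"dz":0,"wx":-0.6,"wy":0,"wz":0},
  {"dx":0,"dy":0,"dz":0,"wx":-0.6,"wy":0,"wz":0},
  {"dx":0,"dy":0,"dz":0,"wx":0,"wy":0,"wz":0},
])

```text
time_s: 10.18
tcp_pos: [0.4701, -0.032, 0.2112]
eef_rot: [-97.6, 89.7, 0.9]
contact_force: [1.0, 0.2, -3.0]
gripper_width: 0.0415
```

```bash
python3 q.py
```

```text
t 10.18 pos [ 0.4701 -0.032   0.2112] psi -171.54 j [ 20.2   2.  -26.7   0.1 -61.  -11.8] w 0.0415 F [ 1.   0.2 -3. ] M [-0.043  0.018 -0.063]
shares d [ 0.01 -0.07  0.04] w [-0.   -0.01  0.08]
```

>>> arm_command([
  {"dx":0,"dy":0,"dz":0,"wx":-0.8,"wy":0,"wz":0},
  {"dx":0,"dy":0,"dz":0,"wx":-0.8,"wy":0,"wz":0},
  {"dx":0,"dy":0,"dz":0,"wx":0,"wy":0,"wz":0},
])

```text
time_s: 10.43
tcp_pos: [0.4703, -0.032, 0.2111]
eef_rot: [-100.1, 89.6, 5.7]
contact_force: [1.1, -0.3, -2.8]
gripper_width: 0.0415
```

```bash
python3 q.py
```

```text
t 10.43 pos [ 0.4703 -0.032   0.2111] psi -164.19 j [ 20.2   2.  -26.6   0.1 -61.   -4.4] w 0.0415 F [ 1.1 -0.3 -2.8] M [-0.066  0.003  0.072]
shares d [ 0.01 -0.06  0.03] w [-0.   -0.01  0.08]
```

>>> arm_command([
  {"dx":0,"dy":0,"dz":0,"wx":-0.8,"wy":0,"wz":0},
  {"dx":0,"dy":0,"dz":0,"wx":0,"wy":0,"wz":0},
])

```text
time_s: 10.6
tcp_pos: [0.4704, -0.0319, 0.2112]
eef_rot: [-102.0, 89.6, 7.3]
contact_force: [0.5, 0.5, -3.2]
gripper_width: 0.0416
```

```bash
python3 q.py
```

```text
t 10.6 pos [ 0.4704 -0.0319  0.2112] psi -160.73 j [ 20.2   2.  -26.6   0.1 -61.   -1. ] w 0.0416 F [ 0.5  0.5 -3.2] M [-0.106 -0.04   0.101]
shares d [ 0.01 -0.06  0.03] w [-0.   -0.02  0.08]
```

>>> arm_command([
  {"dx":0,"dy":0,"dz":0,"wx":-0.8,"wy":0,"wz":0},
  {"dx":0,"dy":0,"dz":0,"wx":0,"wy":0,"wz":0},
])

```text
time_s: 10.77
tcp_pos: [0.4705, -0.0319, 0.2112]
eef_rot: [-104.8, 89.6, 7.8]
contact_force: [1.8, -0.5, -3.6]
gripper_width: 0.0414
```

```bash
python3 q.py
```

```text
t 10.77 pos [ 0.4705 -0.0319  0.2112] psi -157.39 j [ 20.2   2.  -26.6   0.1 -61.    2.4] w 0.0414 F [ 1.8 -0.5 -3.6] M [-0.118 -0.038  0.131]
shares d [ 0.01 -0.05  0.03] w [-0.   -0.02  0.08]
```

>>> arm_command([
  {"dx":0,"dy":0,"dz":0,"wx":-0.8,"wy":0,"wz":0},
  {"dx":0,"dy":0,"dz":0,"wx":0,"wy":0,"wz":0},
])

```text
time_s: 10.93
tcp_pos: [0.4706, -0.0319, 0.2112]
eef_rot: [-107.7, 89.6, 8.2]
contact_force: [1.3, -0.3, -3.2]
gripper_width: 0.0415
```

```bash
python3 q.py
```

```text
t 10.93 pos [ 0.4706 -0.0319  0.2112] psi -154.14 j [ 20.2   2.  -26.6   0.1 -61.    5.6] w 0.0415 F [ 1.3 -0.3 -3.2] M [-0.131 -0.13   0.227]
shares d [ 0.01 -0.05  0.02] w [-0.   -0.03  0.08]
```

>>> arm_command([
  {"dx":0,"dy":0,"dz":0,"wx":-0.8,"wy":0,"wz":0},
  {"dx":0,"dy":0,"dz":0,"wx":0,"wy":0,"wz":0},
])

```text
time_s: 11.1
tcp_pos: [0.4706, -0.0318, 0.2112]
eef_rot: [-110.1, 89.6, 8.9]
contact_force: [1.3, -0.4, -2.8]
gripper_width: 0.0415
```

```bash
python3 q.py
```

```text
t 11.1 pos [ 0.4706 -0.0318  0.2112] psi -150.99 j [ 20.2   2.  -26.6   0.1 -61.    8.8] w 0.0415 F [ 1.3 -0.4 -2.8] M [-0.163 -0.152 -0.147]
shares d [ 0.01 -0.05  0.02] w [-0.   -0.03  0.08]
```

>>> arm_command([
  {"dx":0,"dy":0,"dz":0,"wx":-0.8,"wy":0,"wz":0},
  {"dx":0,"dy":0,"dz":0,"wx":0,"wy":0,"wz":0},
])

```text
time_s: 11.27
tcp_pos: [0.4707, -0.0318, 0.2112]
eef_rot: [-112.0, 89.6, 10.1]
contact_force: [1.4, 0.1, -2.7]
gripper_width: 0.0413
```

```bash
python3 q.py
```

```text
t 11.27 pos [ 0.4707 -0.0318  0.2112] psi -147.89 j [ 20.2   2.  -26.6   0.1 -61.   11.9] w 0.0413 F [ 1.4  0.1 -2.7] M [-0.121 -0.076 -0.114]
shares d [ 0.01 -0.05  0.02] w [-0.   -0.03  0.08]
```

>>> arm_command([
  {"dx":0,"dy":0,"dz":0,"wx":-0.8,"wy":0,"wz":0},
  {"dx":0,"dy":0,"dz":0,"wx":-0.8,"wy":0,"wz":0},
  {"dx":0,"dy":0,"dz":0,"wx":-0.8,"wy":0,"wz":0},
  {"dx":0,"dy":0,"dz":0,"wx":0,"wy":0,"wz":0},
])

```text
time_s: 11.6
tcp_pos: [0.4709, -0.0317, 0.2112]
eef_rot: [-119.6, 89.6, 12.5]
contact_force: [1.1, 0.0, -2.9]
gripper_width: 0.0415
```

```bash
python3 q.py
```

```text
t 11.6 pos [ 0.4709 -0.0317  0.2112] psi -137.88 j [ 20.2   2.  -26.6   0.1 -60.9  21.9] w 0.0415 F [ 1.1  0.  -2.9] M [-0.186 -0.151  0.041]
shares d [ 0.01 -0.04  0.01] w [-0.   -0.05  0.08]
```

>>> arm_command([
  {"dx":0,"dy":0,"dz":0,"wx":-0.8,"wy":0,"wz":0},
  {"dx":0,"dy":0,"dz":0,"wx":0,"wy":0,"wz":0},
])

```text
time_s: 11.77
tcp_pos: [0.4709, -0.0316, 0.2112]
eef_rot: [-122.6, 89.5, 12.6]
contact_force: [0.7, -0.2, -3.3]
gripper_width: 0.041
```

```bash
python3 q.py
```

```text
t 11.77 pos [ 0.4709 -0.0316  0.2112] psi -134.8 j [ 20.2   2.  -26.6   0.1 -60.9  25. ] w 0.041 F [ 0.7 -0.2 -3.3] M [-0.21  -0.238  0.163]
shares d [ 0.01 -0.03  0.01] w [-0.   -0.05  0.08]
```

>>> arm_command([
  {"dx":0,"dy":0,"dz":0,"wx":-0.8,"wy":0,"wz":0},
  {"dx":0,"dy":0,"dz":0,"wx":0,"wy":0,"wz":0},
])

```text
time_s: 11.93
tcp_pos: [0.471, -0.0316, 0.2112]
eef_rot: [-125.6, 89.5, 12.7]
contact_force: [1.3, 0.7, -3.4]
gripper_width: 0.0409
```

```bash
python3 q.py
```

```text
t 11.93 pos [ 0.471  -0.0316  0.2112] psi -131.73 j [ 20.2   2.  -26.6   0.1 -60.9  28. ] w 0.0409 F [ 1.3  0.7 -3.4] M [-0.134 -0.211  0.174]
shares d [ 0.01 -0.03  0.01] w [-0.   -0.06  0.08]
```

>>> arm_command([
  {"dx":0,"dy":0,"dz":0,"wx":-0.8,"wy":0,"wz":0},
  {"dx":0,"dy":0,"dz":0,"wx":0,"wy":0,"wz":0},
])

```text
time_s: 12.1
tcp_pos: [0.471, -0.0315, 0.2112]
eef_rot: [-128.4, 89.5, 12.9]
contact_force: [1.0, -0.1, -4.8]
gripper_width: 0.0415
```

```bash
python3 q.py
```

```text
t 12.1 pos [ 0.471  -0.0315  0.2112] psi -128.68 j [ 20.2   2.  -26.6   0.1 -60.9  31.1] w 0.0415 F [ 1.  -0.1 -4.8] M [-0.211 -0.251  0.118]
shares d [ 0.01 -0.03  0.01] w [-0.   -0.06  0.08]
```

>>> arm_command([
  {"dx":0,"dy":0,"dz":0,"wx":-0.8,"wy":0,"wz":0},
  {"dx":0,"dy":0,"dz":0,"wx":0,"wy":0,"wz":0},
])

```text
time_s: 12.27
tcp_pos: [0.4711, -0.0315, 0.2112]
eef_rot: [-130.3, 89.5, 14.0]
contact_force: [1.4, 0.4, -2.5]
gripper_width: 0.0417
```

```bash
python3 q.py
```

```text
t 12.27 pos [ 0.4711 -0.0315  0.2112] psi -125.67 j [ 20.2   2.  -26.6   0.1 -60.9  34.1] w 0.0417 F [ 1.4  0.4 -2.5] M [-0.174 -0.227 -0.119]
shares d [ 0.01 -0.03  0.  ] w [-0.   -0.07  0.08]
```

>>> arm_command([
  {"dx":0,"dy":0,"dz":0,"wx":-0.8,"wy":0,"wz":0},
  {"dx":0,"dy":0,"dz":0,"wx":-0.8,"wy":0,"wz":0},
  {"dx":0,"dy":0,"dz":0,"wx":-0.8,"wy":0,"wz":0},
  {"dx":0,"dy":0,"dz":0,"wx":0,"wy":0,"wz":0},
])

```text
time_s: 12.6
tcp_pos: [0.4712, -0.0313, 0.2112]
eef_rot: [-137.2, 89.5, 17.0]
contact_force: [1.0, 0.1, -4.1]
gripper_width: 0.0414
```

```bash
python3 q.py
```

```text
t 12.6 pos [ 0.4712 -0.0313  0.2112] psi -115.8 j [ 20.2   2.  -26.6   0.  -60.9  44. ] w 0.0414 F [ 1.   0.1 -4.1] M [-0.167 -0.298  0.037]
shares d [ 0.01 -0.02  0.  ] w [-0.   -0.08  0.07]
```

>>> arm_command([
  {"dx":0,"dy":0,"dz":0,"wx":-0.8,"wy":0,"wz":0},
  {"dx":0,"dy":0,"dz":0,"wx":0,"wy":0,"wz":0},
])

```text
time_s: 12.77
tcp_pos: [0.4712, -0.0312, 0.2112]
eef_rot: [-139.4, 89.5, 17.9]
contact_force: [1.2, 0.5, -3.4]
gripper_width: 0.0412
```

```bash
python3 q.py
```

```text
t 12.77 pos [ 0.4712 -0.0312  0.2112] psi -112.77 j [ 20.2   2.  -26.6   0.  -60.9  47. ] w 0.0412 F [ 1.2  0.5 -3.4] M [-0.165 -0.241  0.106]
shares d [ 0.01 -0.01  0.  ] w [-0.   -0.09  0.07]
```

>>> arm_command([
  {"dx":0,"dy":0,"dz":0,"wx":-0.8,"wy":0,"wz":0},
  {"dx":0,"dy":0,"dz":0,"wx":-0.8,"wy":0,"wz":0},
  {"dx":0,"dy":0,"dz":0,"wx":0,"wy":0,"wz":0},
])

```text
time_s: 13.02
tcp_pos: [0.4713, -0.0311, 0.2112]
eef_rot: [-145.2, 89.5, 18.5]
contact_force: [1.1, -0.4, -4.5]
gripper_width: 0.0411
```

```bash
python3 q.py
```

```text
t 13.02 pos [ 0.4713 -0.0311  0.2112] psi -106.31 j [ 20.2   2.  -26.6   0.  -60.9  53.5] w 0.0411 F [ 1.1 -0.4 -4.5] M [-0.189 -0.347  0.238]
shares d [ 0.01 -0.    0.  ] w [-0.   -0.09  0.07]
```

>>> arm_command([
  {"dx":0,"dy":0,"dz":0,"wx":-0.5,"wy":0,"wz":0},
  {"dx":0,"dy":0,"dz":0,"wx":0,"wy":0,"wz":0},
])

```text
time_s: 13.18
tcp_pos: [0.4713, -0.031, 0.2112]
eef_rot: [-146.7, 89.5, 18.6]
contact_force: [1.7, 0.1, -3.8]
gripper_width: 0.0416
```

```bash
python3 q.py
```

```text
t 13.18 pos [ 0.4713 -0.031   0.2112] psi -104.7 j [ 20.2   2.  -26.6   0.  -60.9  55.1] w 0.0416 F [ 1.7  0.1 -3.8] M [-0.113 -0.287  0.178]
shares d [ 0.01 -0.    0.  ] w [-0.   -0.1   0.06]
```

>>> arm_command([
  {"dx":0,"dy":0,"dz":0,"wx":-0.3,"wy":0,"wz":0},
  {"dx":0,"dy":0,"dz":0,"wx":0,"wy":0,"wz":0},
])

```text
time_s: 13.35
tcp_pos: [0.4713, -0.031, 0.2112]
eef_rot: [-147.3, 89.5, 18.9]
contact_force: [0.8, 0.6, -3.7]
gripper_width: 0.0413
```

```bash
python3 q.py
```

```text
t 13.35 pos [ 0.4713 -0.031   0.2112] psi -103.78 j [ 20.2   2.  -26.6   0.  -60.9  56. ] w 0.0413 F [ 0.8  0.6 -3.7] M [-0.077 -0.346 -0.062]
shares d [0.01 0.   0.  ] w [-0.   -0.1   0.06]
```

>>> arm_command([
  {"dx":0,"dy":0,"dz":0,"wx":0,"wy":0,"wz":0},
  {"dx":0,"dy":0,"dz":0,"wx":0,"wy":0,"wz":0},
  {"dx":0,"dy":0,"dz":0,"wx":0,"wy":0,"wz":0},
  {"dx":0,"dy":0,"dz":0,"wx":0,"wy":0,"wz":0},
], fingers=-0.3)

```text
time_s: 13.68
tcp_pos: [0.472, -0.0312, 0.2125]
eef_rot: [-151.2, 89.4, 14.7]
contact_force: [-0.1, -0.1, 0.2]
gripper_width: 0.056
```

```bash
python3 q.py
```

```text
t 13.68 pos [ 0.472  -0.0312  0.2125] psi -104.13 j [ 20.2   1.9 -26.5   0.1 -60.9  55.6] w 0.056 F [-0.1 -0.1  0.2] M [-0.004  0.06   0.016]
shares d [ 0.07 -0.    0.04] w [-0.   -0.12  0.07]
```

>>> arm_command([
  {"dx":0.07,"dy":0,"dz":0.05,"wx":-0.9,"wy":-0.1,"wz":0.06},
  {"dx":0,"dy":0,"dz":0,"wx":-0.95,"wy":0,"wz":0},
  {"dx":0,"dy":0,"dz":0,"wx":-0.95,"wy":0,"wz":0},
  {"dx":0,"dy":0,"dz":0,"wx":-0.95,"wy":0,"wz":0},
  {"dx":0,"dy":0,"dz":0,"wx":-0.95,"wy":0,"wz":0},
  {"dx":0,"dy":0,"dz":0,"wx":-0.95,"wy":0,"wz":0},
  {"dx":0,"dy":0,"dz":0,"wx":-0.95,"wy":0,"wz":0},
  {"dx":0,"dy":0,"dz":0,"wx":-0.95,"wy":0,"wz":0},
  {"dx":0,"dy":0,"dz":0,"wx":-0.95,"wy":0,"wz":0},
])

```text
time_s: 14.43
tcp_pos: [0.472, -0.0313, 0.2133]
eef_rot: [149.1, 89.7, -4.6]
contact_force: [0.3, -0.3, -0.2]
gripper_width: 0.0569
```

```bash
python3 -c "
from h import *
rel(.4712,-.0313,.2112,-45)"
```

```text
t 14.43 pos [ 0.472  -0.0313  0.2133] psi -63.74 j [ 20.2   2.1 -26.2   0.1 -61.4  96. ] w 0.0569 F [ 0.3 -0.3 -0.2] M [-0.041 -0.071 -0.001]
shares d [ 0.1  -0.02  0.04] w [-4.09 -0.05 -0.04]
```

>>> arm_command([
  {"dx":0.1,"dy":0,"dz":0.04,"wx":-0.95,"wy":0,"wz":0},
  {"dx":0,"dy":0,"dz":0,"wx":-0.95,"wy":0,"wz":0},
  {"dx":0,"dy":0,"dz":0,"wx":-0.95,"wy":0,"wz":0},
  {"dx":0,"dy":0,"dz":0,"wx":-0.95,"wy":0,"wz":0},
  {"dx":0.1,"dy":0,"dz":0,"wx":0,"wy":0,"wz":0},
])

```text
time_s: 14.85
tcp_pos: [0.4721, -0.0318, 0.2106]
eef_rot: [132.5, 89.6, -2.8]
contact_force: [-0.4, 0.2, -0.1]
gripper_width: 0.057
```

```bash
python3 -c "
from h import *
rel(.4712,-.0313,.2112,-45)"
```

```text
t 14.85 pos [ 0.4721 -0.0318  0.2106] psi -45.34 j [ 20.2   2.2 -26.6   0.2 -60.9 114.4] w 0.057 F [-0.4  0.2 -0.1] M [-0.068 -0.035 -0.004]
shares d [-0.03 -0.05  0.01] w [-0.07 -0.07 -0.07]
```

>>> arm_command([
  {"dx":0,"dy":0,"dz":0,"wx":0,"wy":0,"wz":0},
  {"dx":0,"dy":0,"dz":0,"wx":0,"wy":0,"wz":0},
  {"dx":0,"dy":0,"dz":0,"wx":0,"wy":0,"wz":0},
], fingers=1, force=6)

```text
time_s: 15.1
tcp_pos: [0.4714, -0.0313, 0.2103]
eef_rot: [141.3, 89.6, 5.5]
contact_force: [-7.4, 10.4, 7.0]
gripper_width: 0.0442
```

```bash
python3 q.py
```

```text
t 15.1 pos [ 0.4714 -0.0313  0.2103] psi -45.76 j [ 2.020e+01  2.100e+00 -2.660e+01  1.000e-01 -6.090e+01  1.139e+02] w 0.0442 F [-7.4 10.4  7. ] M [ 3.629  2.863 -0.009]
shares d [-0.04 -0.01 -0.01] w [ 0.   -0.06 -0.05]
```

>>> arm_command([
  {"dx":0,"dy":0,"dz":0,"wx":0,"wy":0,"wz":0},
  {"dx":0,"dy":0,"dz":0,"wx":0,"wy":0,"wz":0},
  {"dx":0,"dy":0,"dz":0,"wx":0,"wy":0,"wz":0},
], force=35)

```text
time_s: 15.35
tcp_pos: [0.4704, -0.0303, 0.2103]
eef_rot: [160.9, 89.7, 24.8]
contact_force: [1.1, -0.1, -2.2]
gripper_width: 0.0417
```

```bash
python3 q.py
```

```text
t 15.35 pos [ 0.4704 -0.0303  0.2103] psi -46.05 j [ 20.3   2.1 -26.6  -0.  -61.  113.7] w 0.0417 F [ 1.1 -0.1 -2.2] M [-0.475 -0.368  0.069]
shares d [-0.03  0.06 -0.01] w [ 0.   -0.07 -0.02]
```

>>> arm_command([
  {"dx":0,"dy":0,"dz":0,"wx":0.8,"wy":0,"wz":0},
  {"dx":0,"dy":0,"dz":0,"wx":0.8,"wy":0,"wz":0},
  {"dx":0,"dy":0,"dz":0,"wx":0.8,"wy":0,"wz":0},
  {"dx":0,"dy":0,"dz":0,"wx":0.8,"wy":0,"wz":0},
  {"dx":0,"dy":0,"dz":0,"wx":0.8,"wy":0,"wz":0},
  {"dx":0,"dy":0,"dz":0,"wx":0.8,"wy":0,"wz":0},
  {"dx":0,"dy":0,"dz":0,"wx":0.8,"wy":0,"wz":0},
  {"dx":0,"dy":0,"dz":0,"wx":0.8,"wy":0,"wz":0},
  {"dx":0,"dy":0,"dz":0,"wx":0.8,"wy":0,"wz":0},
  {"dx":0,"dy":0,"dz":0,"wx":0.8,"wy":0,"wz":0},
  {"dx":0,"dy":0,"dz":0,"wx":0.8,"wy":0,"wz":0},
  {"dx":0,"dy":0,"dz":0,"wx":0.8,"wy":0,"wz":0},
  {"dx":0,"dy":0,"dz":0,"wx":0,"wy":0,"wz":0},
])

```text
time_s: 16.43
tcp_pos: [0.4706, -0.0307, 0.2104]
eef_rot: [-159.8, 89.7, 17.2]
contact_force: [-1.2, 1.9, -0.0]
gripper_width: 0.0412
```

```bash
python3 q.py
```

```text
t 16.43 pos [ 0.4706 -0.0307  0.2104] psi -92.98 j [ 20.3   2.1 -26.6   0.  -61.   66.7] w 0.0412 F [-1.2  1.9 -0. ] M [ 0.17   0.252 -0.195]
shares d [-0.03  0.01 -0.04] w [-0.   -0.06  0.02]
```

>>> arm_command([
  {"dx":0,"dy":0,"dz":0,"wx":0.8,"wy":0,"wz":0},
  {"dx":0,"dy":0,"dz":0,"wx":0.8,"wy":0,"wz":0},
  {"dx":0,"dy":0,"dz":0,"wx":0.8,"wy":0,"wz":0},
  {"dx":0,"dy":0,"dz":0,"wx":0.8,"wy":0,"wz":0},
  {"dx":0,"dy":0,"dz":0,"wx":0.8,"wy":0,"wz":0},
  {"dx":0,"dy":0,"dz":0,"wx":0,"wy":0,"wz":0},
])

```text
time_s: 16.93
tcp_pos: [0.4705, -0.0309, 0.2104]
eef_rot: [-146.7, 89.8, 11.7]
contact_force: [-0.2, 0.2, 0.9]
gripper_width: 0.0415
```

```bash
python3 q.py
```

```text
t 16.93 pos [ 0.4705 -0.0309  0.2104] psi -111.59 j [ 20.3   2.1 -26.6   0.  -61.1  48.1] w 0.0415 F [-0.2  0.2  0.9] M [ 0.204  0.128 -0.141]
shares d [-0.03 -0.01 -0.04] w [-0.   -0.04  0.03]
```

>>> arm_command([
  {"dx":0,"dy":0,"dz":0,"wx":0.7,"wy":0,"wz":0},
  {"dx":0,"dy":0,"dz":0,"wx":0,"wy":0,"wz":0},
])

```text
time_s: 17.1
tcp_pos: [0.4705, -0.0309, 0.2103]
eef_rot: [-143.4, 89.8, 12.1]
contact_force: [-0.5, 1.3, 1.0]
gripper_width: 0.041
```

```bash
python3 q.py
```

```text
t 17.1 pos [ 0.4705 -0.0309  0.2103] psi -114.57 j [ 20.3   2.2 -26.6   0.  -61.1  45.1] w 0.041 F [-0.5  1.3  1. ] M [ 0.135  0.191 -0.183]
shares d [-0.03 -0.01 -0.04] w [-0.   -0.04  0.03]
```

>>> arm_command([
  {"dx":0,"dy":0,"dz":0,"wx":0.5,"wy":0,"wz":0},
  {"dx":0,"dy":0,"dz":0,"wx":0,"wy":0,"wz":0},
])

```text
time_s: 17.27
tcp_pos: [0.4705, -0.0309, 0.2103]
eef_rot: [-141.4, 89.8, 12.1]
contact_force: [-0.9, 1.4, 0.6]
gripper_width: 0.0417
```

```bash
python3 q.py
```

```text
t 17.27 pos [ 0.4705 -0.0309  0.2103] psi -116.49 j [ 20.3   2.2 -26.6   0.  -61.1  43.2] w 0.0417 F [-0.9  1.4  0.6] M [ 0.185  0.226 -0.241]
shares d [-0.03 -0.01 -0.04] w [-0.   -0.04  0.03]
```

>>> arm_command([
  {"dx":0,"dy":0,"dz":0,"wx":0.4,"wy":0,"wz":0},
  {"dx":0,"dy":0,"dz":0,"wx":0,"wy":0,"wz":0},
])

```text
time_s: 17.43
tcp_pos: [0.4705, -0.0309, 0.2103]
eef_rot: [-140.3, 89.8, 11.8]
contact_force: [-0.4, 1.2, 1.4]
gripper_width: 0.0417
```

```bash
python3 q.py
```

```text
t 17.43 pos [ 0.4705 -0.0309  0.2103] psi -117.9 j [ 20.3   2.2 -26.6   0.  -61.1  41.8] w 0.0417 F [-0.4  1.2  1.4] M [ 0.189  0.286 -0.057]
shares d [-0.03 -0.02 -0.04] w [-0.   -0.03  0.03]
```

>>> arm_command([
  {"dx":0,"dy":0,"dz":0,"wx":0.2,"wy":0,"wz":0},
  {"dx":0,"dy":0,"dz":0,"wx":0,"wy":0,"wz":0},
])

```text
time_s: 17.6
tcp_pos: [0.4705, -0.0309, 0.2103]
eef_rot: [-142.3, 89.8, 9.2]
contact_force: [-0.5, 0.7, 1.2]
gripper_width: 0.0413
```

```bash
python3 q.py
```

```text
t 17.6 pos [ 0.4705 -0.0309  0.2103] psi -118.51 j [ 20.3   2.2 -26.6   0.  -61.1  41.2] w 0.0413 F [-0.5  0.7  1.2] M [0.16  0.219 0.121]
shares d [-0.03 -0.02 -0.04] w [-0.   -0.03  0.03]
```

>>> arm_command([
  {"dx":0,"dy":0,"dz":0,"wx":0.2,"wy":0,"wz":0},
  {"dx":0,"dy":0,"dz":0,"wx":0,"wy":0,"wz":0},
])

```text
time_s: 17.77
tcp_pos: [0.4705, -0.0309, 0.2104]
eef_rot: [-142.8, 89.8, 7.9]
contact_force: [-0.1, 0.5, 0.5]
gripper_width: 0.0414
```

```bash
python3 q.py
```

```text
t 17.77 pos [ 0.4705 -0.0309  0.2104] psi -119.32 j [ 20.3   2.2 -26.6   0.  -61.1  40.4] w 0.0414 F [-0.1  0.5  0.5] M [0.148 0.261 0.144]
shares d [-0.03 -0.02 -0.04] w [-0.   -0.03  0.03]
```

>>> arm_command([
  {"dx":0,"dy":0,"dz":0,"wx":0.15,"wy":0,"wz":0},
  {"dx":0,"dy":0,"dz":0,"wx":0,"wy":0,"wz":0},
])

```text
time_s: 17.93
tcp_pos: [0.4704, -0.0309, 0.2103]
eef_rot: [-144.2, 89.8, 5.8]
contact_force: [-0.1, 0.7, -0.4]
gripper_width: 0.0414
```

```bash
python3 q.py
```

```text
t 17.93 pos [ 0.4704 -0.0309  0.2103] psi -119.98 j [ 20.3   2.2 -26.6   0.1 -61.1  39.7] w 0.0414 F [-0.1  0.7 -0.4] M [0.146 0.214 0.34 ]
shares d [-0.03 -0.02 -0.04] w [-0.   -0.03  0.03]
```

>>> arm_command([
  {"dx":0,"dy":0,"dz":0,"wx":-0.8,"wy":0,"wz":0},
  {"dx":0,"dy":0,"dz":0,"wx":-0.8,"wy":0,"wz":0},
  {"dx":0,"dy":0,"dz":0,"wx":-0.8,"wy":0,"wz":0},
  {"dx":0,"dy":0,"dz":0,"wx":-0.8,"wy":0,"wz":0},
  {"dx":0,"dy":0,"dz":0,"wx":-0.8,"wy":0,"wz":0},
  {"dx":0,"dy":0,"dz":0,"wx":-0.8,"wy":0,"wz":0},
  {"dx":0,"dy":0,"dz":0,"wx":0,"wy":0,"wz":0},
])

```text
time_s: 18.52
tcp_pos: [0.4705, -0.0308, 0.2103]
eef_rot: [-154.3, 89.8, 18.7]
contact_force: [-0.0, 0.9, 0.5]
gripper_width: 0.0416
```

```bash
python3 q.py
```

```text
t 18.52 pos [ 0.4705 -0.0308  0.2103] psi -97.03 j [ 20.3   2.2 -26.5   0.  -61.1  62.7] w 0.0416 F [-0.   0.9  0.5] M [0.049 0.226 0.152]
shares d [-0.03  0.01 -0.04] w [-0.   -0.05  0.02]
```

>>> arm_command([
  {"dx":0,"dy":0,"dz":0,"wx":-0.8,"wy":0,"wz":0},
  {"dx":0,"dy":0,"dz":0,"wx":0,"wy":0,"wz":0},
])

```text
time_s: 18.68
tcp_pos: [0.4705, -0.0307, 0.2104]
eef_rot: [-155.5, 89.8, 21.1]
contact_force: [-0.1, 1.3, 0.2]
gripper_width: 0.0416
```

```bash
python3 q.py
```

```text
t 18.68 pos [ 0.4705 -0.0307  0.2104] psi -93.47 j [ 20.3   2.2 -26.5  -0.  -61.1  66.3] w 0.0416 F [-0.1  1.3  0.2] M [ 0.038  0.187 -0.069]
shares d [-0.03  0.01 -0.04] w [-0.   -0.05  0.02]
```

>>> arm_command([
  {"dx":0,"dy":0,"dz":0,"wx":-0.8,"wy":0,"wz":0},
  {"dx":0,"dy":0,"dz":0,"wx":-0.8,"wy":0,"wz":0},
  {"dx":0,"dy":0,"dz":0,"wx":-0.8,"wy":0,"wz":0},
  {"dx":0,"dy":0,"dz":0,"wx":-0.8,"wy":0,"wz":0},
  {"dx":0,"dy":0,"dz":0,"wx":-0.8,"wy":0,"wz":0},
  {"dx":0,"dy":0,"dz":0,"wx":0,"wy":0,"wz":0},
])

```text
time_s: 19.18
tcp_pos: [0.4706, -0.0306, 0.2104]
eef_rot: [-164.9, 89.7, 29.4]
contact_force: [0.3, 0.4, 0.8]
gripper_width: 0.0412
```

```bash
python3 q.py
```

```text
t 19.18 pos [ 0.4706 -0.0306  0.2104] psi -75.68 j [ 20.2   2.1 -26.5  -0.1 -61.1  84.1] w 0.0412 F [0.3 0.4 0.8] M [0.055 0.176 0.163]
shares d [-0.03  0.03 -0.03] w [-0.   -0.06  0.02]
```

>>> arm_command([
  {"dx":0,"dy":0,"dz":0,"wx":-0.8,"wy":0,"wz":0},
  {"dx":0,"dy":0,"dz":0,"wx":-0.8,"wy":0,"wz":0},
  {"dx":0,"dy":0,"dz":0,"wx":0,"wy":0,"wz":0},
])

```text
time_s: 19.43
tcp_pos: [0.4705, -0.0305, 0.2103]
eef_rot: [-168.9, 89.7, 32.2]
contact_force: [-0.2, 0.1, 0.3]
gripper_width: 0.0415
```

```bash
python3 q.py
```

```text
t 19.43 pos [ 0.4705 -0.0305  0.2103] psi -68.89 j [ 20.2   2.1 -26.5  -0.1 -61.1  90.9] w 0.0415 F [-0.2  0.1  0.3] M [-0.004  0.158 -0.128]
shares d [-0.03  0.04 -0.03] w [-0.   -0.06  0.01]
```

>>> arm_command([
  {"dx":0,"dy":0,"dz":0,"wx":-0.8,"wy":0,"wz":0},
  {"dx":0,"dy":0,"dz":0,"wx":-0.8,"wy":0,"wz":0},
  {"dx":0,"dy":0,"dz":0,"wx":-0.8,"wy":0,"wz":0},
  {"dx":0,"dy":0,"dz":0,"wx":-0.8,"wy":0,"wz":0},
  {"dx":0,"dy":0,"dz":0,"wx":0,"wy":0,"wz":0},
])

```text
time_s: 19.85
tcp_pos: [0.4705, -0.0304, 0.2103]
eef_rot: [-177.2, 89.7, 37.5]
contact_force: [-0.7, 0.4, -0.0]
gripper_width: 0.0412
```

```bash
python3 q.py
```

```text
t 19.85 pos [ 0.4705 -0.0304  0.2103] psi -55.28 j [ 2.020e+01  2.100e+00 -2.650e+01 -1.000e-01 -6.100e+01  1.045e+02] w 0.0412 F [-0.7  0.4 -0. ] M [0.09  0.182 0.125]
shares d [-0.03  0.05 -0.02] w [-0.   -0.07  0.  ]
```

>>> arm_command([
  {"dx":0,"dy":0,"dz":0,"wx":-0.7,"wy":0,"wz":0},
  {"dx":0,"dy":0,"dz":0,"wx":0,"wy":0,"wz":0},
])

```text
time_s: 20.02
tcp_pos: [0.4705, -0.0304, 0.2104]
eef_rot: [-179.6, 89.7, 37.7]
contact_force: [-1.3, 0.6, -0.3]
gripper_width: 0.0416
```

```bash
python3 q.py
```

```text
t 20.02 pos [ 0.4705 -0.0304  0.2104] psi -52.64 j [ 2.020e+01  2.100e+00 -2.650e+01 -1.000e-01 -6.100e+01  1.072e+02] w 0.0416 F [-1.3  0.6 -0.3] M [0.145 0.168 0.105]
shares d [-0.03  0.05 -0.01] w [-0.   -0.07  0.  ]
```

>>> arm_command([
  {"dx":0,"dy":0,"dz":0,"wx":-0.8,"wy":0,"wz":0},
  {"dx":0,"dy":0,"dz":0,"wx":0,"wy":0,"wz":0},
  {"dx":0,"dy":0,"dz":0,"wx":-0.6,"wy":0,"wz":0},
  {"dx":0,"dy":0,"dz":0,"wx":0,"wy":0,"wz":0},
])

```text
time_s: 20.35
tcp_pos: [0.4704, -0.0303, 0.2104]
eef_rot: [175.0, 89.7, 37.6]
contact_force: [-0.7, 0.7, -0.6]
gripper_width: 0.0415
```

```bash
python3 q.py
```

```text
t 20.35 pos [ 0.4704 -0.0303  0.2104] psi -47.37 j [ 2.020e+01  2.100e+00 -2.650e+01 -1.000e-01 -6.100e+01  1.124e+02] w 0.0415 F [-0.7  0.7 -0.6] M [0.037 0.201 0.287]
shares d [-0.03  0.05 -0.01] w [ 0.   -0.07 -0.01]
```

Pulling into the third notch (about -46). A last small turn, then release.

>>> arm_command([
  {"dx":0,"dy":0,"dz":0,"wx":-0.4,"wy":0,"wz":0},
  {"dx":0,"dy":0,"dz":0,"wx":0,"wy":0,"wz":0},
])

```text
time_s: 20.52
tcp_pos: [0.4704, -0.0303, 0.2104]
eef_rot: [173.9, 89.7, 37.7]
contact_force: [-0.5, -0.0, 0.3]
gripper_width: 0.0417
```

```bash
python3 q.py
```

```text
t 20.52 pos [ 0.4704 -0.0303  0.2104] psi -46.15 j [ 2.020e+01  2.100e+00 -2.650e+01 -1.000e-01 -6.100e+01  1.137e+02] w 0.0417 F [-0.5 -0.   0.3] M [0.09  0.111 0.054]
shares d [-0.03  0.05 -0.01] w [ 0.   -0.07 -0.01]
```

>>> arm_command([
  {"dx":0,"dy":0,"dz":0,"wx":0,"wy":0,"wz":0},
  {"dx":0,"dy":0,"dz":0,"wx":0,"wy":0,"wz":0},
  {"dx":0,"dy":0,"dz":0,"wx":0,"wy":0,"wz":0},
  {"dx":0,"dy":0,"dz":0,"wx":0,"wy":0,"wz":0},
], fingers=-0.3)

```text
time_s: 20.85
tcp_pos: [0.4707, -0.0306, 0.2104]
eef_rot: [169.7, 89.7, 32.8]
contact_force: [-0.5, 0.4, 0.4]
gripper_width: 0.0564
```

>>> arm_command([
  {"dx":-0.8,"dy":0,"dz":0,"wx":0,"wy":0,"wz":0},
  {"dx":-0.8,"dy":0,"dz":0,"wx":0,"wy":0,"wz":0},
  {"dx":-0.8,"dy":0,"dz":0,"wx":0,"wy":0,"wz":0},
  {"dx":-0.8,"dy":0,"dz":0,"wx":0,"wy":0,"wz":0},
  {"dx":-0.6,"dy":0,"dz":0,"wx":0,"wy":0,"wz":0},
  {"dx":-0.2,"dy":0,"dz":0,"wx":0,"wy":0,"wz":0},
])

```text
time_s: 21.35
tcp_pos: [0.4693, -0.0315, 0.292]
eef_rot: [-156.3, 89.9, 66.4]
contact_force: [0.5, 1.0, 0.3]
gripper_width: 0.0569
```

```bash
python3 q.py;python3 - <<'E'
from h import *
cap('scene','s5')
b=cv2.imread('pics/s5.png')[140:240,230:350]
cv2.imwrite('pics/z5.png',cv2.resize(b,(720,600),interpolation=2))
cap('top','t5')
a=cv2.imread('pics/t5.png')[130:250,300:420]
cv2.imwrite('pics/zt5.png',cv2.resize(a,(600,600),interpolation=2))
E
```

```text
t 21.35 pos [ 0.4693 -0.0315  0.292 ] psi -47.3 j [ 2.020e+01 -1.200e+00 -1.890e+01 -1.000e-01 -7.220e+01  1.126e+02] w 0.0569 F [0.5 1.  0.3] M [-0.104 -0.122 -0.042]
shares d [ 4.05  0.05 -0.09] w [-0.   -0.02  0.01]
```

View pics/z5.png

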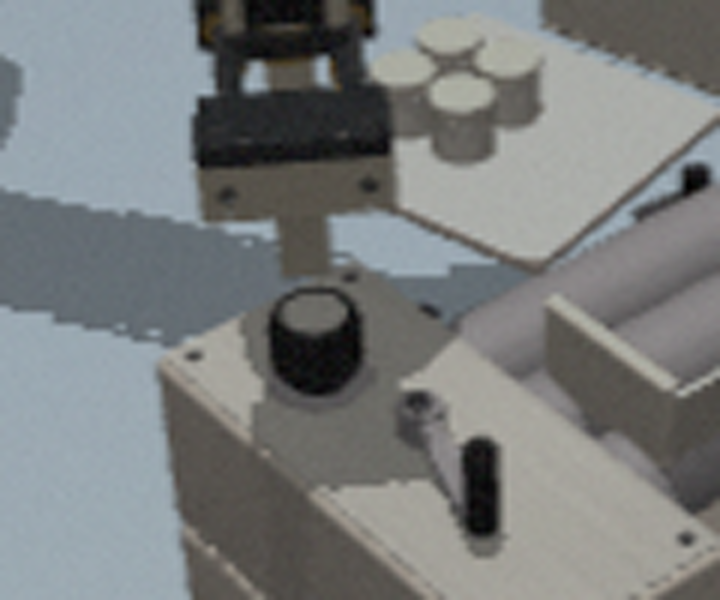

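```bash
python3 -c "
from h import *
rel(.588,-.112,.29,-20)"
```

```text
t 21.45 pos [ 0.469  -0.0314  0.2908] psi -47.28 j [ 2.020e+01 -1.100e+00 -1.900e+01 -1.000e-01 -7.210e+01  1.126e+02] w 0.0571 F [ 0.1  0.  -0. ] M [-0.064 -0.065 -0.023]
shares d [ 0.03  7.   -1.64] w [-5.95 -0.02  0.01]
```

View pics/zt5.png

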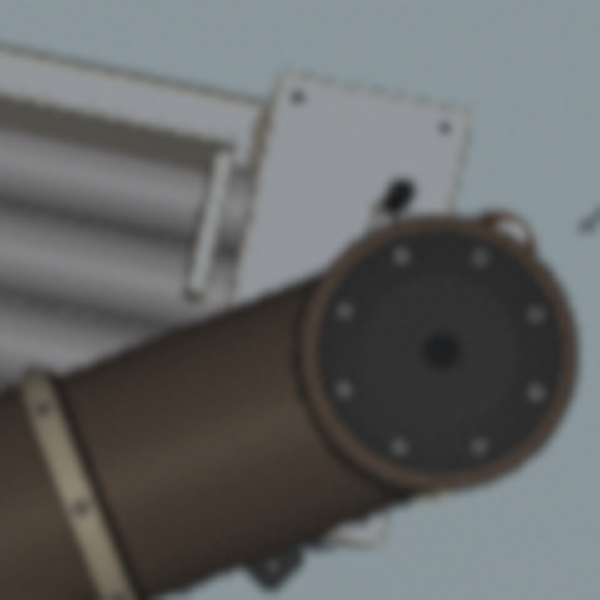

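>>> arm_command([
  {"dx":0,"dy":0.9,"dz":-0.2,"wx":0,"wy":0,"wz":0},
  {"dx":0,"dy":0.9,"dz":-0.2,"wx":0,"wy":0,"wz":0},
  {"dx":0,"dy":0.9,"dz":-0.2,"wx":0,"wy":0,"wz":0},
  {"dx":0,"dy":0.9,"dz":-0.2,"wx":0,"wy":0,"wz":0},
  {"dx":0,"dy":0.9,"dz":-0.2,"wx":0,"wy":0,"wz":0},
  {"dx":0,"dy":0.9,"dz":-0.2,"wx":0,"wy":0,"wz":0},
  {"dx":0,"dy":0.9,"dz":-0.2,"wx":0,"wy":0,"wz":0},
  {"dx":0,"dy":0.3,"dz":0,"wx":-1,"wy":0,"wz":0},
  {"dx":0,"dy":0,"dz":0,"wx":-1,"wy":0,"wz":0},
  {"dx":0,"dy":0,"dz":0,"wx":-1,"wy":0,"wz":0},
  {"dx":0,"dy":0,"dz":0,"wx":-1,"wy":0,"wz":0},
  {"dx":0,"dy":0,"dz":0,"wx":-1,"wy":0,"wz":0},
  {"dx":0,"dy":0,"dz":0,"wx":-0.9,"wy":0,"wz":0},
], fingers=1, force=10)

```text
time_s: 22.53
tcp_pos: [0.5787, -0.1137, 0.2709]
eef_rot: [-79.1, 88.7, 171.4]
contact_force: [-0.3, -0.1, 0.4]
gripper_width: 0.0003
```

```bash
python3 -c "
from h import *
rel(.588,-.112,.232,-20)
cap('scene','s6')
b=cv2.imread('pics/s6.png')[140:240,240:360]
cv2.imwrite('pics/z6.png',cv2.resize(b,(720,600),interpolation=2))"
```

```text
t 22.53 pos [ 0.5787 -0.1137  0.2709] psi -19.56 j [  7.6  12.2  -6.3  -0.4 -72.7 152.9] w 0.0003 F [-0.3 -0.1  0.4] M [-0.12  -0.176 -0.007]
shares d [ 1.93  0.46 -0.24] w [0.1  0.06 0.29]
```

View pics/z6.png

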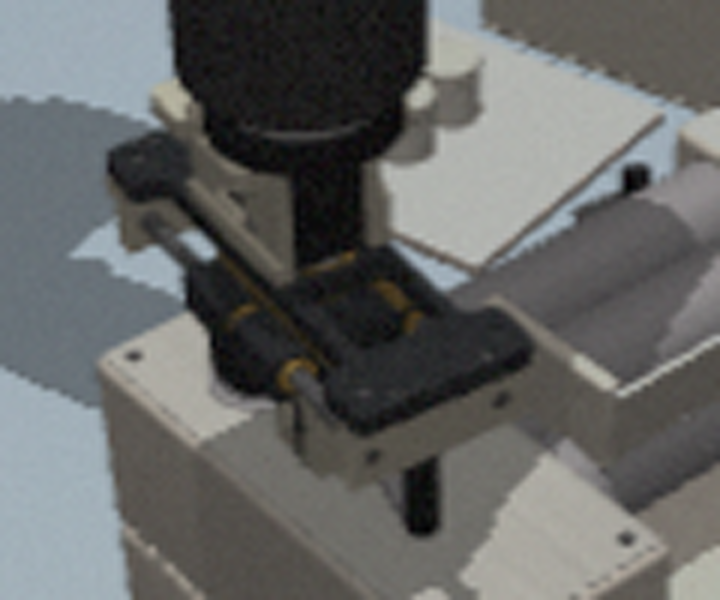

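>>> arm_command([
  {"dx":0.4,"dy":0.4,"dz":-0.1,"wx":0,"wy":0,"wz":0.28},
  {"dx":0.5,"dy":0.1,"dz":0,"wx":0,"wy":0,"wz":0},
  {"dx":0.5,"dy":0,"dz":0,"wx":0,"wy":0,"wz":0},
  {"dx":0.4,"dy":0,"dz":0,"wx":0,"wy":0,"wz":0},
  {"dx":0.1,"dy":0,"dz":0,"wx":0,"wy":0,"wz":0},
])

```text
time_s: 23.0
tcp_pos: [0.5867, -0.1151, 0.2257]
eef_rot: [-47.2, 89.5, -156.9]
contact_force: [-0.1, -0.2, 0.6]
gripper_width: 0.0004
```

```bash
python3 -c "
from h import *
rel(.588,-.112,.232,-20)
cap('scene','s7')
b=cv2.imread('pics/s7.png')[140:240,240:360]
cv2.imwrite('pics/z7.png',cv2.resize(b,(720,600),interpolation=2))"
```

```text
t 23.0 pos [ 0.5867 -0.1151  0.2257] psi -19.68 j [ 7.700e+00  1.410e+01 -1.020e+01  1.000e-01 -6.630e+01  1.526e+02] w 0.0004 F [-0.1 -0.2  0.6] M [-0.038 -0.05  -0.024]
shares d [-0.31  0.01 -0.17] w [0.07 0.07 0.08]
```

View pics/z7.png

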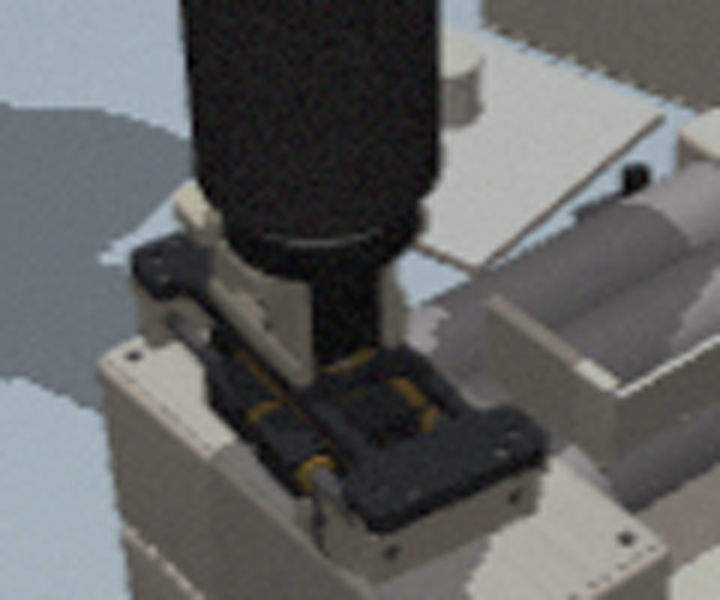

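>>> arm_command([
  {"dx":-0.2,"dy":0,"dz":-0.5,"wx":0,"wy":0,"wz":0},
  {"dx":0,"dy":0,"dz":-0.5,"wx":0,"wy":0,"wz":0},
  {"dx":0,"dy":0,"dz":-0.5,"wx":0,"wy":0,"wz":0},
  {"dx":0,"dy":0,"dz":-0.4,"wx":0,"wy":0,"wz":0},
  {"dx":0,"dy":0,"dz":0,"wx":0,"wy":0,"wz":0},
])

```text
time_s: 23.47
tcp_pos: [0.6019, -0.0772, 0.2307]
eef_rot: [-31.6, 89.5, -141.4]
contact_force: [0.4, -1.2, -0.8]
gripper_width: 0.0005
```

```bash
cat > l.py <<'E'
from h import *
rel(.6069,-.040,.231,-20)
s=r.get_state(); n=np.array([.342,.94]); q=s['tcp_pos'][:2]
# lever angle from contact: n.p = n.q+.0175
from scipy.optimize import brentq
g=lambda a:n@(np.array([.5336,-.034])+.08*np.array([np.cos(a-.375-.2444),np.sin(a-.375-.2444)])-q)-.0175
try: print('lever est',brentq(g,-.5,1.2))
except Exception as e: print(e)
E
python3 l.py
```

```text
t 23.47 pos [ 0.6019 -0.0772  0.2307] psi -19.8 j [ 11.3  14.6  -8.7   0.2 -67.1 148.8] w 0.0005 F [ 0.4 -1.2 -0.8] M [-0.678 -0.211 -0.009]
shares d [-0.03 -0.39 -1.83] w [0.04 0.09 0.05]
lever est 0.27376904865836
```

>>> arm_command([
  {"dx":0,"dy":-0.1,"dz":-0.4,"wx":0,"wy":0,"wz":0},
  {"dx":0,"dy":-0.1,"dz":-0.4,"wx":0,"wy":0,"wz":0},
  {"dx":0,"dy":-0.1,"dz":-0.3,"wx":0,"wy":0,"wz":0},
  {"dx":0,"dy":0,"dz":0,"wx":0,"wy":0,"wz":0},
])

```text
time_s: 23.8
tcp_pos: [0.6055, -0.0522, 0.2318]
eef_rot: [-8.0, 89.6, -117.7]
contact_force: [1.6, -0.9, -0.8]
gripper_width: 0.0004
```

```bash
python3 l.py; python3 -c "
from h import *
cap('scene','s8')
b=cv2.imread('pics/s8.png')[140:240,240:360]
cv2.imwrite('pics/z8.png',cv2.resize(b,(720,600),interpolation=2))"
```

```text
t 23.8 pos [ 0.6055 -0.0522  0.2318] psi -19.71 j [ 13.7  14.6  -8.7   0.3 -67.  146.5] w 0.0004 F [ 1.6 -0.9 -0.8] M [-0.494 -0.453 -0.011]
shares d [ 0.04 -0.14 -0.6 ] w [0.06 0.08 0.01]
lever est 0.5885095927434532
```

View pics/z8.png

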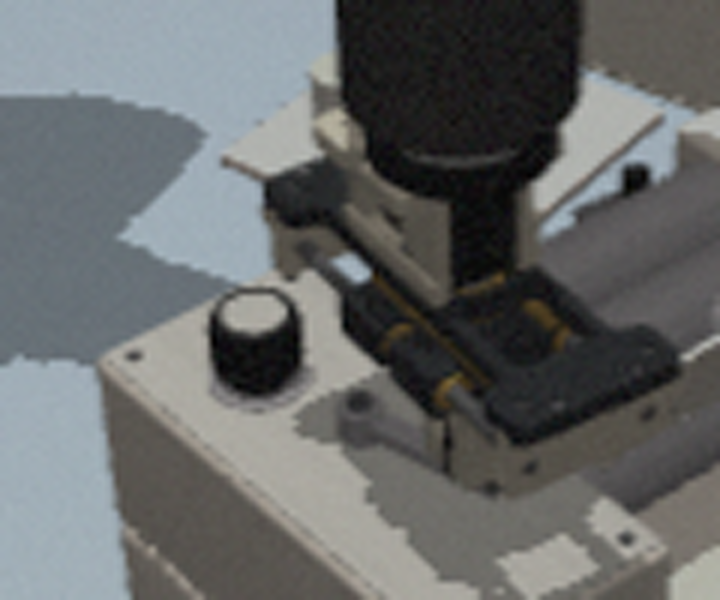

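>>> arm_command([
  {"dx":0,"dy":-0.1,"dz":-0.25,"wx":0,"wy":0,"wz":0},
  {"dx":0,"dy":0,"dz":0,"wx":0,"wy":0,"wz":0},
])

```text
time_s: 24.02
tcp_pos: [0.6048, -0.0466, 0.2319]
eef_rot: [-13.8, 89.6, -123.5]
contact_force: [0.1, -0.1, -0.2]
gripper_width: 0.0004
```

```bash
python3 l.py
```

```text
t 24.02 pos [ 0.6048 -0.0466  0.2319] psi -19.7 j [ 14.2  14.5  -8.8   0.3 -67.  146. ] w 0.0004 F [ 0.1 -0.1 -0.2] M [-0.058 -0.075  0.008]
shares d [ 0.04 -0.01 -0.35] w [0.07 0.08 0.02]
lever est 0.6544627816304748
```

>>> arm_command([
  {"dx":0,"dy":0,"dz":-0.2,"wx":0,"wy":0,"wz":0},
  {"dx":0,"dy":0,"dz":0,"wx":0,"wy":0,"wz":0},
])

```text
time_s: 24.18
tcp_pos: [0.6051, -0.0427, 0.2317]
eef_rot: [-25.1, 89.6, -134.8]
contact_force: [0.8, 0.1, -0.5]
gripper_width: 0.0009
```

```bash
python3 l.py
```

```text
t 24.18 pos [ 0.6051 -0.0427  0.2317] psi -19.71 j [ 14.5  14.6  -8.7   0.2 -67.1 145.7] w 0.0009 F [ 0.8  0.1 -0.5] M [-0.118 -0.129  0.029]
shares d [ 0.03  0.04 -0.16] w [0.06 0.09 0.04]
lever est 0.7063560575885787
```

>>> arm_command([
  {"dx":0,"dy":0,"dz":-0.12,"wx":0,"wy":0,"wz":0},
  {"dx":0,"dy":0,"dz":0,"wx":0,"wy":0,"wz":0},
])

```text
time_s: 24.35
tcp_pos: [0.6054, -0.0404, 0.2316]
eef_rot: [-30.2, 89.5, -139.9]
contact_force: [-0.2, -0.4, 0.6]
gripper_width: 0.0008
```

```bash
python3 l.py
```

```text
t 24.35 pos [ 0.6054 -0.0404  0.2316] psi -19.73 j [ 14.7  14.6  -8.6   0.2 -67.2 145.4] w 0.0008 F [-0.2 -0.4  0.6] M [-0.19  -0.151 -0.016]
shares d [ 0.03  0.06 -0.04] w [0.06 0.09 0.05]
lever est 0.7376957147971671
```

>>> arm_command([
  {"dx":0,"dy":0,"dz":-0.1,"wx":0,"wy":0,"wz":0},
  {"dx":0,"dy":0,"dz":0,"wx":0,"wy":0,"wz":0},
])

```text
time_s: 24.52
tcp_pos: [0.6055, -0.0397, 0.2316]
eef_rot: [-27.9, 89.4, -137.7]
contact_force: [-0.8, -0.8, 0.1]
gripper_width: 0.0003
```

```bash
python3 l.py
```

```text
t 24.52 pos [ 0.6055 -0.0397  0.2316] psi -19.75 j [ 14.9  14.7  -8.6   0.3 -67.3 145.3] w 0.0003 F [-0.8 -0.8  0.1] M [-0.573 -0.046  0.001]
shares d [ 0.03  0.07 -0.01] w [0.05 0.12 0.06]
lever est 0.7479759612141541
```

>>> arm_command([
  {"dx":0,"dy":0,"dz":-0.1,"wx":0,"wy":0,"wz":0},
  {"dx":0,"dy":0,"dz":0,"wx":0,"wy":0,"wz":0},
])

```text
time_s: 24.68
tcp_pos: [0.6055, -0.0398, 0.2316]
eef_rot: [-24.3, 89.2, -134.1]
contact_force: [0.0, -0.6, -0.4]
gripper_width: 0.0008
```

```bash
python3 l.py
```

```text
t 24.68 pos [ 0.6055 -0.0398  0.2316] psi -19.81 j [ 14.9  14.7  -8.6   0.5 -67.4 145.1] w 0.0008 F [ 0.  -0.6 -0.4] M [-0.358 -0.148 -0.003]
shares d [ 0.03  0.07 -0.01] w [0.04 0.16 0.07]
lever est 0.7460968737716032
```

>>> arm_command([
  {"dx":0,"dy":0,"dz":-0.1,"wx":0,"wy":0,"wz":0},
  {"dx":0,"dy":0,"dz":0,"wx":0,"wy":0,"wz":0},
])

```text
time_s: 24.85
tcp_pos: [0.6055, -0.0397, 0.2316]
eef_rot: [-22.7, 89.0, -132.6]
contact_force: [-0.3, -1.5, 0.5]
gripper_width: 0.0005
```

```bash
python3 l.py
```

```text
t 24.85 pos [ 0.6055 -0.0397  0.2316] psi -19.86 j [ 15.   14.8  -8.6   0.6 -67.5 144.9] w 0.0005 F [-0.3 -1.5  0.5] M [-0.537 -0.093  0.005]
shares d [ 0.03  0.07 -0.01] w [0.03 0.2  0.09]
lever est 0.747144062388202
```

>>> arm_command([
  {"dx":0,"dy":0,"dz":-0.15,"wx":0,"wy":0.2,"wz":0},
])

```text
time_s: 24.93
tcp_pos: [0.6056, -0.0387, 0.2315]
eef_rot: [-61.7, 89.5, -171.6]
contact_force: [-2.9, -22.4, -0.7]
gripper_width: 0.0002
```

```bash
python3 l.py; python3 -c "
from h import *
cap('scene','s9')
b=cv2.imread('pics/s9.png')[140:240,240:360]
cv2.imwrite('pics/z9.png',cv2.resize(b,(720,600),interpolation=2))"; python3 l.py
```

```text
t 24.93 pos [ 0.6056 -0.0387  0.2315] psi -19.86 j [ 1.470e+01  1.470e+01 -8.400e+00 -1.000e-01 -6.740e+01  1.454e+02] w 0.0002 F [ -2.9 -22.4  -0.7] M [-7.829  0.906 -0.008]
shares d [0.03 0.08 0.04] w [0.03 0.05 0.1 ]
lever est 0.7607143885221008
t 24.98 pos [ 0.6056 -0.039   0.2315] psi -19.89 j [ 1.470e+01  1.470e+01 -8.400e+00 -1.000e-01 -6.740e+01  1.455e+02] w 0.0008 F [ -0.8 -12.7  -2. ] M [-4.567  0.37  -0.017]
shares d [0.03 0.08 0.02] w [0.02 0.04 0.1 ]
lever est 0.7564756766222878
```

View pics/z9.png

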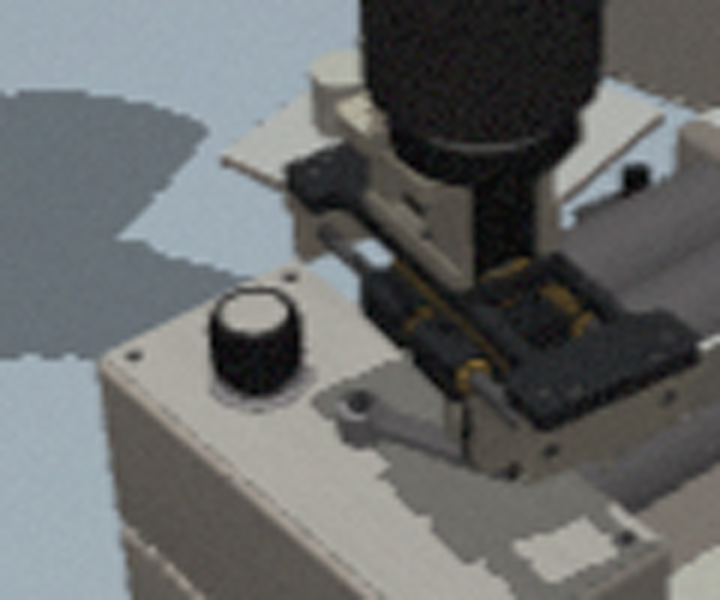

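>>> arm_command([
  {"dx":0,"dy":0,"dz":0.4,"wx":0,"wy":0,"wz":0},
  {"dx":0,"dy":0,"dz":0.8,"wx":0,"wy":0,"wz":0.1},
  {"dx":0,"dy":0,"dz":0.8,"wx":0,"wy":0,"wz":0},
  {"dx":-0.8,"dy":0,"dz":0,"wx":0,"wy":0,"wz":0},
  {"dx":-0.9,"dy":0,"dz":0,"wx":0,"wy":0,"wz":0},
  {"dx":-0.9,"dy":0,"dz":0,"wx":0,"wy":0,"wz":0},
  {"dx":-0.9,"dy":0,"dz":0,"wx":0,"wy":0,"wz":0},
  {"dx":-0.9,"dy":0,"dz":0.5,"wx":0,"wy":0,"wz":0},
  {"dx":-0.5,"dy":-0.5,"dz":0.9,"wx":0,"wy":0,"wz":0},
  {"dx":0,"dy":-0.7,"dz":0.9,"wx":0,"wy":0,"wz":0},
  {"dx":0,"dy":-0.7,"dz":0.9,"wx":0,"wy":0,"wz":0},
  {"dx":0,"dy":-0.7,"dz":0.9,"wx":0,"wy":0,"wz":0},
  {"dx":0,"dy":-0.7,"dz":0.9,"wx":0,"wy":0,"wz":0},
  {"dx":0,"dy":-0.7,"dz":0.9,"wx":0,"wy":0,"wz":0},
  {"dx":0,"dy":-0.7,"dz":0.9,"wx":0,"wy":0,"wz":0},
  {"dx":0,"dy":0,"dz":0.9,"wx":0,"wy":0,"wz":0},
  {"dx":0,"dy":0,"dz":0.9,"wx":0,"wy":0,"wz":0},
  {"dx":0,"dy":0,"dz":0.9,"wx":0,"wy":0,"wz":0},
])

```text
time_s: 26.48
tcp_pos: [0.4296, -0.2296, 0.3312]
eef_rot: [139.5, 88.4, 30.0]
contact_force: [-0.2, -0.4, -0.3]
gripper_width: 0.0005
```

```bash
python3 q.py; python3 -c "
from h import *
cap('scene','s10');cap('top','t10')
b=cv2.imread('pics/s10.png')[140:240,240:340];a=cv2.imread('pics/t10.png')[140:240,320:420]
cv2.imwrite('pics/z10.png',np.hstack([cv2.resize(a,(400,400),interpolation=2),cv2.resize(b,(400,400),interpolation=2)]))
for c in('top','scene'): print(c,[(x['score'],x['centre']) for x in r.spot_point(c,'lever_post')[:2]])"
```

```text
t 26.48 pos [ 0.4296 -0.2296  0.3312] psi -19.52 j [ -5.7  -1.  -13.3  -1.  -76.4 166.4] w 0.0005 F [-0.2 -0.4 -0.3] M [-0.141 -0.058 -0.009]
shares d [ 6.2  -1.46 -9.93] w [ 0.   -0.27 -0.23]
top [(0.52, [361.0, 164.9])]
scene [(0.8, [328.2, 211.6])]
```

View pics/z10.png

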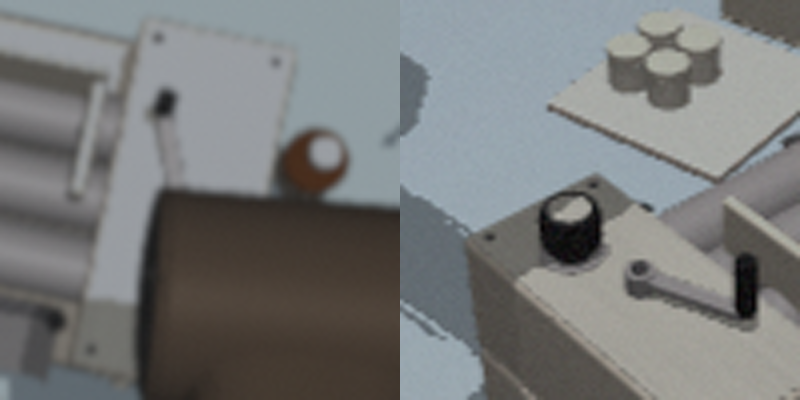

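View pics/s10.png

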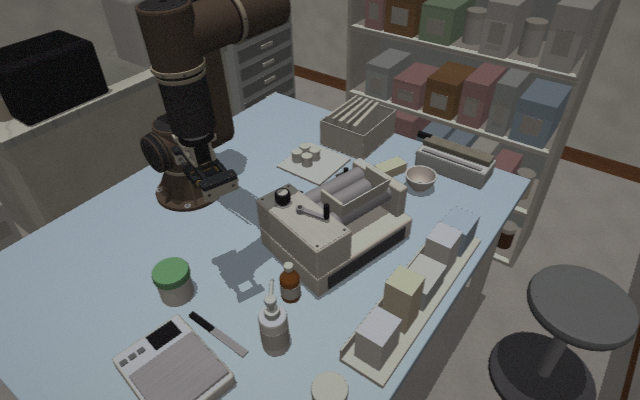

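```bash
python3 -c "
from h import *
v=np.array([.5336,-.034])
for n,uv in(('top',(361.5,164.2)),('scene',(326.5,205))):
    q=unproj(n,uv,.248)[:2]; d=q-v; print(n,q,np.hypot(*d),np.arctan2(d[1],d[0])+.2444+.375)
for a in(.65,.7,.75,.78):
    p=a-.6194; X=[v[0]+.08*np.cos(p),v[1]+.08*np.sin(p),.248]; print(a,proj('top',X),proj('scene',X), proj('scene',[*X[:2],.202]))
"
```

```text
top [ 0.61175913 -0.02372466] 0.07883166597541634 0.7501173281140188
scene [ 0.61581349 -0.02618693] 0.08258390825935978 0.7141493385133659
0.65 [364.21746918 163.50508954] [324.52985194 205.78335369] [324.68040599 219.32507088]
0.7 [362.82362583 163.61845886] [325.38952621 204.91782995] [325.51850394 218.45232779]
0.75 [361.43762091 163.80054987] [326.17808132 204.02990039] [326.28732104 217.55681698]
0.78 [360.61119882 163.94261021] [326.61638042 203.48744524] [326.71467387 217.00964544]
```

```bash
python3 -c "
from h import *
print(r.close_job())"
```

```text
the job is handed in; nothing more can be done
None
```

The knob should be in the third notch from the stop and the lever fully home, but I pressed both harder against their stops than I meant to. The job was handed in at about 26.5 s of the 72 s, with the arm clear of the mill.

**Knob:** I turned it clockwise through three clicks of about 24° to the end stop, then back three clicks and let go. The stop came up much stiffer than described, so I gripped again in another direction and repeated it. The torque again rose at the same place, and I stopped at 0.34 N m. I then turned back three counted clicks, reaching the third notch at almost zero torque (0.05 N m). Both times the third notch was where the knob had started.

**Lever:** I pushed the post anticlockwise with closed fingers until the stop was felt. The estimate from the contact was 0.756 rad. After I backed off, the top camera gave 0.75 rad and the scene camera 0.71 rad.

**Checks that failed or disagreed:**
- **Knob stop:** on the first run the torque reading reached 0.62 and then 0.83 N m at the stop, above the 0.6 N m strain limit.
- **Lever stop:** the last push read 22 N for a moment (about 1.8 N m), then 13 N. That is firmer than "just home".
- **Stiffness:** both stops read stiffer than described, so some of these peaks may not be real; I could not tell how much.
- **Lever angle:** the two cameras differ by about 0.04 rad, so "fully home" rests mainly on having felt the stop.

The last pictures showed no bystander visibly moved.

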